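Load the end-drilling jig and clamp the block home

TASK

Load the brown wooden block into the end-drilling jig: first stand the block on end on the bench and let go of it, then take it again from above and set it upright into the jig's pocket until it rests on the pad inside. Then swing the open clamp over by its red bar until it is fully closed, so that the clamp, and not your hand, presses the block and pad down home. Leave the chuck key, the brass hinge and the sanding block where they lie.

Things in the scene. Friction and masses are not known exactly. Their poses are not given: they have to be found in the camera images.
- block_center (a point): Centre of the loose brown wooden block, 50 x 90 x 35 mm along its own x, y, z axes, about 0.1 kg. It starts lying flat on the bench on a 50 x 90 face (z up, 35 mm high, centre 17.5 mm above the bench). Stood on end, its y axis is vertical (either end may be down) and it is 90 mm high.
- jig: Drilling jig, fixed to the bench: dark steel base plate 165 x 110 x 10 mm with an upright aluminium housing, 75 (x) x 60 (y) mm outside, from 10 to 98 mm above the bench. Origin on the bench under the pocket's axis; z up; x points from the pocket toward the clamp's hinge at the jig's back, y runs parallel to the hinge pin. Two hinge ears stand at x = 44 to 66 mm, y = -30 to -22 and 22 to 30 mm, up to 126 mm high.
- pocket_mouth (a point): Centre of the pocket's mouth, on top of the housing, 98 mm above the bench; axes as jig. The pocket is a vertical shaft 54 mm along x by 39 mm along y, with 4 mm chamfers at the mouth, so the block goes in on end with its 50 mm side along the jig's x (either way round). The pad in it is 70 mm below the mouth at the start: a block resting on it stands 20 mm out of the housing (top 118 mm above the bench, centre 73 mm).
- pad (a joint): Black pad at the bottom of the pocket that carries the block: how far it has been pressed down, m. 0 = up (start), 0.012 = lower stop. It moves stiffly, at about 12 N, and stays where it is left (no spring). The fully closed clamp presses a loaded block to about 0.0105.
- clamp (a joint): Hinged steel clamp of the jig, angle in rad: 0 = fully closed, horizontal over the pocket (stop); it opens up and backward to 2.1 and starts open at 1.8 to 2.0. It stays at any angle (friction about 0.25 N m). The foot under it, 55 mm from the pin, meets a loaded block at about 0.2 rad; from there about 8 N down on the bar closes it.
- clamp_hinge (a point): Middle of the clamp's hinge pin, 115 mm above the bench, at x = 55 mm in the jig's frame; axes as jig; the pin runs along the jig's y.
- clamp_bar (a point): Middle of the clamp's red round handle bar, 12 mm thick and 80 mm long, parallel to the pin and 120 mm from it; it moves with the clamp. At angle a it is at x = 55 - 120 cos(a), z = 115 + 120 sin(a) mm in the jig's frame. It is the outer end of a U-shaped handle: 70 mm clear between its two arms and 32 mm clear between the bar and the end of the 36 mm wide clamp plate, so that a finger passes on either side of the bar.
- drill_press: Green drill press, fixed, at the back between the block and the jig; not used. World coordinates: its table reaches forward to x = 0.55 m at height 0.15 m and its head to x = 0.53 m at heights from 0.46 m, between y = -0.19 and 0.2 m. Cross from side to side close to the robot (x under 0.4 m).
- chuck_key: Loose steel T-handled chuck key, 50 x 75 x 15 mm, origin under its centre; leave it alone.
- brass_hinge: Loose brass hinge, 55 x 62 x 8 mm, origin under its centre; leave it alone.
- sanding_block: Loose sanding block, cork-coloured above and red below, 61 x 105 x 32 mm, origin under its centre; leave it alone.
Mind the look-alikes: they are no part of the job. What is shaped like the part that bears block_center but blue is not meant.

How it is judged:
By the outcome, as a careful person would: the job done as asked, in the order asked, and still so for the second after the job is handed in, with the robot touching nothing.
It also fails if it takes over 72 s, if anything falls off the work surface, if the arm or the gripper's body presses on something with over 40 N, if the wrist force passes 120 N, or if a joint passes its speed limit or range.

ROBOT

A 6-joint arm with a two-finger parallel gripper is mounted at the origin on a cart in front of the work surface, level with it; the furniture and walls round the work are solid. World frame = base frame: x ahead of the robot, y to its left, z up, the work surface at z = 0. Lengths are in m, angles in rad, forces in N, time in s.
With the tool pointing down it reaches from about 0.35 to 0.85 m from the base axis. Payload 8.1 kg.
Tool frame: the origin (TCP) lies at the very end of the fingers, on their centre line; the grasp point (between the pads) lies 19 mm behind it (grasp_offset is the distance from the TCP to the grasp point, in m); z points along the fingers, y is the direction in which the jaws open and shut (so a half turn about z gives the same grasp; the last joint's range is limited). The gripper opens to 93 mm and grips with 3 to 60 N. Pads are 15 mm wide; open, the fingers measure 128 mm over their backs; the gripper's body (75 mm by 188 mm) begins 65 mm behind the grasp point.
Start: joints at [-1.298, 0.13, 1.488, -0, 1.523, -0.085], TCP at [0.21, -0.562, 0.219] pointing down, gripper open.
Joint ranges: [-2.96, 2.96], [-0.89, 2.26], [0.02, 2.5], [-1.34, 4.48], [0, 2.73], [-2.66, 2.66]. Speed limits (rad/s): [2.39, 2.39, 2.79, 3.14, 3.14, 3.14].

INTERFACE

Orientations are given as a rotation vector (axis times angle).
In Python, from plant import read_state, read_camera, close_job, search_frame, masks_of, grasp_offset gives the robot as it stands.
- The arm moves only by the tool drive_tool, never from a script. Its argument "plan" is a list of rows, each an object with "claw": the closure, from 0 (fully open) to 1 (shut); "linear": the shift along the tool's x, y, z in cm, a list of three; "angular": the turn, a rotation vector about the tool's x, y, z in degrees, a list of three. In form: [{"claw": claw, "linear": [tx, ty, tz], "angular": [ax, ay, az]}, ...]. A call has 1 to 12 rows; each row shifts and turns the commanded pose from where the row before left it, along the tool's axes as they then stand; what a row does not reach is not made up. A row lasts 1/8 s, in which the tool goes at most 62.5 mm and 10.7 degrees, less where a joint would pass 70% of its speed; a pose out of reach is approached as far as the arm can. A call is refused whole if a number of a shift passes 6.25 or a number of a turn 10.7, either way. A call with a gripper value outside its range is refused whole. The fingers move at their own pace and stop on an object; "newtons" is the grip in N (left out, the last holds). Time passes only in rows, so rows that do not move let the fingers close. It gives the time, the measured TCP pose, the force and the opening at its end, in the units of the state.
- read_state(): the state, without advancing time (a new reading comes with each control period).
- read_camera(name): name is "scene" or "side" or "wrist"; returns a dict with "pixels" (400x640x3 uint8, red, green, blue), "K" (3x3 intrinsics, pixels), "D" ([k1, k2, p1, p2, k3] as OpenCV has them; the pictures are not rectified), "xyz" and "attitude" of the camera in the world. Camera axes: x right, y up, looking along -z (the intrinsics and any distortion apply to the point x, -y, -z); pixel columns grow to the right and rows downward; lengths in m; the calibration is good to about 2 mm. A picture is of the moment at which its call begins. There is no depth.
- close_job(): hands the job in, once; it reports no verdict.
Trained networks look in a picture, given as the dict that the camera call returned (one of the last four; its "shot" number tells which), for a name from the list of things; names that differ only in an ending like _2 or _b are one class to them, and where a whole thing is asked for, a point or a joint stands for the part that bears it (a point fixed in the world has none). Each returns a list of dicts, best first, with "p" (0 to 1); they miss things now and then, are a little off and sometimes report something else, mostly with a low value. They report only what shows in the picture. A call takes as long as a camera call. They do not tell look-alikes from the thing itself.
- search_frame(picture, label): "at" ([x, y, z] in m, in world coordinates, good to about 4 mm: the middle of the surface that is visible of it).
- masks_of(picture, label): "mask" (400x640 bool, what is visible of it).
The state is a dict: "t": time; "q": joint angles; "dq": joint speeds; "joint_torque": joint torques, N m; "tool_pos": TCP position; "orientation": TCP orientation; "force": force on the tool from outside, world axes, zero at the start; "wrist_torque": the same for the moment, N m; "opening": finger opening in m.
Only numpy, scipy, OpenCV 4.12 (cv2) and the standard library are available. Lean on these libraries where they do the work, as an engineer would, in place of code of your own. Each camera call takes 0.05 s, during which the arm holds its last target.

## Working session

There is one attempt and no reset: what is moved stays moved. The work goes in short steps, Python scripts to look and compute and a tool call to move; the robot and the scene stay as the last step left them, time stands still between calls to the robot, and variables do not carry over. Pictures are saved under pics/ and viewed, and the job is handed in when it is done.

Besides the shell and the picture viewer there is one more tool, called after "Call:" as name([rows], argument=value, ...), one row to a line, values as JSON. drive_tool: Moves the arm, as the interface text tells. Its arguments: {"type":"object","properties":{"plan":{"type":"array"},"newtons":{"type":"number"}},"required":["plan"]}

```bash
ls; mkdir -p pics
cat > h.py <<'E'
import numpy as np, cv2
from scipy.spatial.transform import Rotation as R
from plant import *
def save(c,name): cv2.imwrite('pics/'+name,c['pixels'][:,:,::-1])
def att(c):
    a=np.array(c['attitude'],float)
    return a if a.shape==(3,3) else (R.from_rotvec(a).as_matrix() if a.size==3 else R.from_quat(a).as_matrix())
def ray(c,uv):
    p=cv2.undistortPoints(np.array(uv,float).reshape(-1,1,2),np.array(c['K'],float),np.array(c['D'],float)).reshape(-1,2)
    d=np.c_[p[:,0],-p[:,1],-np.ones(len(p))]@att(c).T
    return np.array(c['xyz']),d
def onz(c,uv,z):
    o,d=ray(c,uv); return o+d*((z-o[2])/d[:,2])[:,None]
def proj(c,P):
    q=(np.atleast_2d(P)-np.array(c['xyz']))@att(c); q=q*[1,-1,-1]
    return cv2.projectPoints(q,np.zeros(3),np.zeros(3),np.array(c['K'],float),np.array(c['D'],float))[0].reshape(-1,2)
E
python3 - <<'E'
from h import *
print(read_state(), grasp_offset)
for n in ['scene','side','wrist']:
    c=read_camera(n); save(c,n+'0.png'); print(n,c['xyz'],c['attitude'],c['K'],c['D'])
    if n!='wrist':
        for l in ['block_center','jig','clamp_bar','clamp','pocket_mouth','sanding_block','chuck_key','brass_hinge']:
            try: print(l,[(np.round(d['at'],3).tolist(),round(d['p'],2)) for d in search_frame(c,l)])
            except Exception as e: print(l,e)
E
```

```text
pics
{'t': 0.0, 'q': array([-1.29837346e+00,  1.31134244e-01,  1.48927797e+00, -2.29569854e-05,
        1.52297142e+00, -8.54054831e-02]), 'dq': array([-0.00029812, -0.00100935, -0.0001739 ,  0.00092941, -0.00099786,
        0.00286541]), 'joint_torque': array([ 1.97837013e-03, -5.59840608e+01, -4.91756380e+01,  7.66983535e-02,
        3.56604788e-02, -1.69834684e-04]), 'tool_pos': array([ 0.21000326, -0.56145156,  0.21760423]), 'orientation': array([-3.08969210e+00, -5.58766326e-01,  2.98372536e-04]), 'force': array([ 0.05521846, -0.69125575,  0.40428209]), 'wrist_torque': array([-0.05650413, -0.07974777, -0.05215589]), 'opening': 0.09299837360726523} 0.0188
scene [-0.06024136  1.03121126  0.76811767] [ 0.38952815 -1.35605902 -2.31744933] [[431.66406911   0.         314.15717952]
 [  0.         431.66406911 203.17287181]
 [  0.           0.           1.        ]] [-0.11405168  0.          0.          0.          0.        ]
block_center [([0.466, 0.156, 0.034], 0.94), ([0.473, -0.322, 0.076], 0.2)]
jig [([0.48, -0.324, 0.074], 0.66), ([0.506, -0.384, 0.18], 0.21)]
clamp_bar [([0.505
[... 450 characters left out ...]
           1.        ]] [-0.04821246  0.          0.          0.          0.        ]
block_center [([0.473, 0.155, 0.036], 0.95), ([0.668, -0.292, 0.037], 0.71)]
jig [([0.478, -0.327, 0.073], 0.69)]
clamp_bar [([0.507, -0.386, 0.182], 0.62)]
clamp [([0.505, -0.386, 0.178], 0.91)]
pocket_mouth [([0.481, -0.328, 0.072], 0.87)]
sanding_block [([0.533, 0.394, 0.029], 0.91)]
chuck_key []
brass_hinge [([0.4, -0.016, 0.005], 0.52)]
wrist [ 0.29099199 -0.53224494  0.38356315] [-0.26671848  0.18716964 -1.20345517] [[306.40261816   0.         326.50785771]
 [  0.         306.40261816 199.7549543 ]
 [  0.           0.           1.        ]] [-0.02436615  0.          0.          0.          0.        ]
```

View pics/scene0.png

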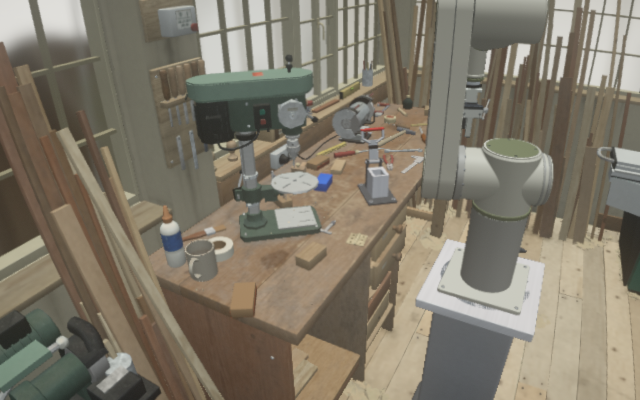

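View pics/side0.png

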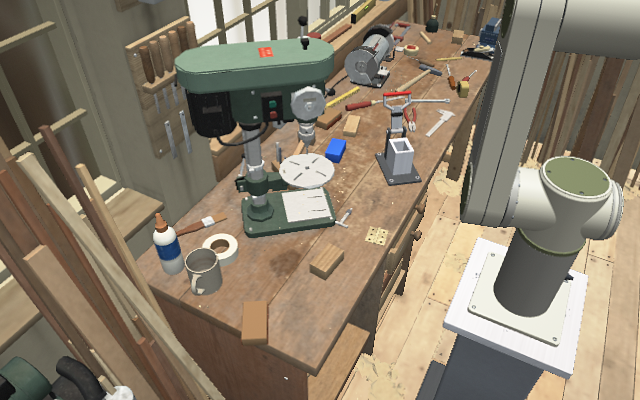

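View pics/wrist0.png

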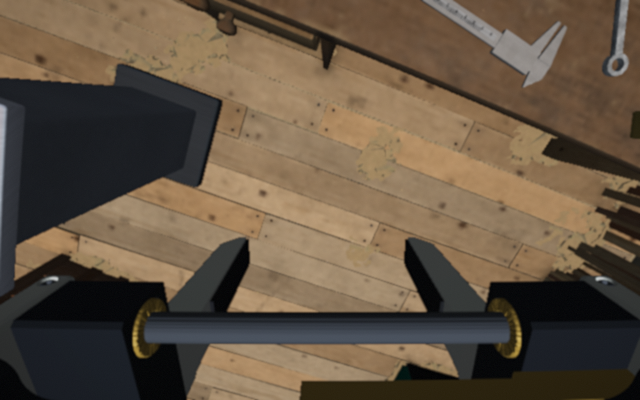

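The side view shows three candidates. The brown block is at about (327,261), the blue look-alike at (336,150), and the sanding block (cork over red) at (255,321). The block at (327,261) fits because it is plain brown. The jig is at (400,160) with its clamp open and the red bar at (397,97). I'll enlarge both to confirm.

Run:
```python
from h import *
c=read_camera('side')
p=c['pixels'][:,:,::-1]
a=cv2.resize(p[225:365,230:370],(560,560),interpolation=cv2.INTER_CUBIC); cv2.imwrite('pics/cropb.png',a)
a=cv2.resize(p[80:200,360:460],(600,600*120//100)[:2],interpolation=cv2.INTER_CUBIC)[:600]; 
cv2.imwrite('pics/cropj.png',cv2.resize(p[80:200,360:460],(500,600),interpolation=cv2.INTER_CUBIC))
np.save('m.npy',masks_of(c,'block_center')[0]['mask'])
m=np.load('m.npy').astype(np.uint8); 
cn=max(cv2.findContours(m,0,2)[0],key=cv2.contourArea); print(cv2.approxPolyDP(cn,3,True).reshape(-1,2).tolist(), m.sum())
```

```text
[[330, 243], [309, 265], [310, 271], [322, 279], [343, 257], [343, 251]] 769
```

View pics/cropb.png

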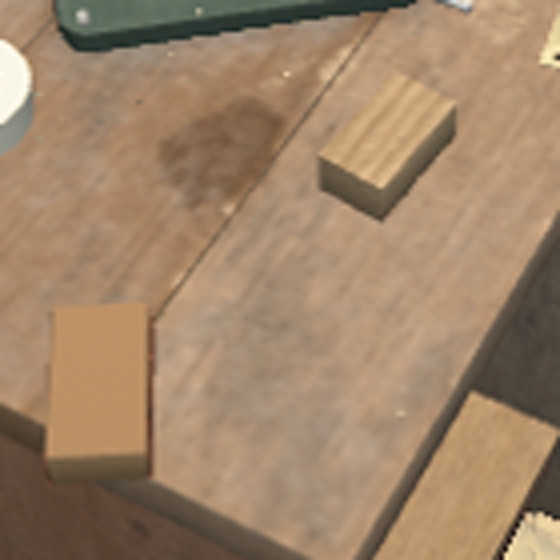

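View pics/cropj.png

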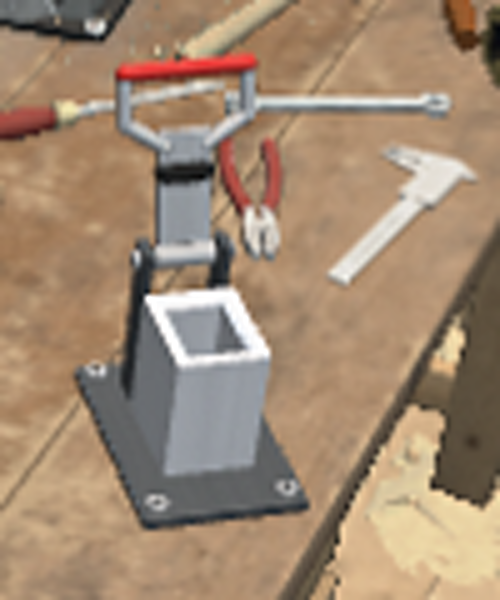

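The crops confirm it. The plain-grained brown block is the target, with its top face at px (310–344, 243–271), and the item at (255,321) is the sanding block. The jig's pocket is nearer the camera than its hinge. Next I'll fit both poses.

Run:
```python
from h import *
from scipy.optimize import least_squares
c=read_camera('side')
s=np.array
px=s([(395,72),(457,105),(380,185),(320,155)])/4+[230,225]-.5
P=onz(c,px,.035); print(P.round(4)); print([np.linalg.norm(P[i]-P[(i+1)%4]).round(4) for i in range(4)],P.mean(0))
d=(P[0]-P[3])+(P[1]-P[2]); print('block y yaw',np.degrees(np.arctan2(d[1],d[0])))
# jig fit : housing top outer corners, base corners
px=s([(145,295),(238,290),(270,352),(178,368),  (78,372),(147,528),(310,508), (118,72),(257,62)])/5+[360,80]-.5
M=s([(37.5,-30,98),(37.5,30,98),(-37.5,30,98),(-37.5,-30,98)])/1e3
def pts(v,sg):
    x,y,a,cl=v; 
    B=s([[.055-.12*np.cos(cl),sy*.04,.115+.12*np.sin(cl)] for sy in(-1,1)])
    L=np.r_[M,B]; r=R.from_euler('z',a).as_matrix(); return L@r.T+[x,y,0]
sel=s([0,1,2,3,7,8])
for fl in (1,-1):
  for a0 in (-1.2,):
    def f(v):
        x,y,a,cl=v; B=s([[.055-.12*np.cos(cl),sy*.04,.115+.12*np.sin(cl)] for sy in(-1,1)])
        L=np.r_[M,B]*[1,fl,1]; return (proj(c,L@R.from_euler('z',a).as_matrix().T+[x,y,0])-px[sel]).ravel()
    r=least_squares(f,[.48,-.33,a0,1.9]); print(fl,r.x,np.degrees(r.x[2]),r.cost); print(r.fun.reshape(-1,2).round(1).tolist())
print(onz(c,px[4:7],.01))
```

```text
[[0.4979 0.0948 0.035 ]
 [0.4482 0.1015 0.035 ]
 [0.4611 0.1856 0.035 ]
 [0.5067 0.1821 0.035 ]]
[np.float64(0.0501), np.float64(0.0851), np.float64(0.0457), np.float64(0.0878)] [0.47846345 0.14098416 0.035     ]
block y yaw -97.23546896582322
1 [ 0.48213152 -0.3645324   1.42590629  1.26944692] 81.69841251634456 632.0009048519943
[[-3.5, 1.9], [-5.6, 9.5], [-0.6, -13.8], [1.6, -23.3], [6.2, 7.0], [1.7, 17.4]]
-1 [ 0.46394155 -0.33449387 -0.92170049  1.92237045] -52.809548231711084 3.1635092921868053
[[0.2, 0.2], [-0.4, -0.4], [0.1, 0.9], [-0.1, -0.6], [1.6, -0.1], [-1.4, 0.1]]
[[ 0.55720894 -0.362513    0.01      ]
 [ 0.45411901 -0.23310335  0.01      ]
 [ 0.37055135 -0.30091918  0.01      ]]
```

```bash
cat >> h.py <<'E'
def plan(pos,rot,n=None,claw=0,start=None,vmax=5.5,wmax=9.5,show=True):
    """split straight move from current (or start) pose to pos,rot (3x3) in n rows"""
    if start is None:
        s=read_state(); p0=np.array(s['tool_pos']); R0=R.from_rotvec(s['orientation'])
    else: p0,R0=np.array(start[0]),R.from_matrix(start[1])
    R1=R.from_matrix(rot); rv=(R0.inv()*R1).as_rotvec(); pos=np.array(pos,float)
    k=max(np.linalg.norm(pos-p0)*100/vmax,np.degrees(np.linalg.norm(rv))/wmax)
    n=n or max(1,int(np.ceil(k)))
    out=[];p=p0.copy();C=R0
    for i in range(n):
        tgt=p0+(pos-p0)*(i+1)/n; l=np.round(C.inv().apply(tgt-p)*100,2); a=np.round(np.degrees(rv)/n,1) if i<n-1 else np.round(np.degrees((C.inv()*R1).as_rotvec()),1)
        out.append('{"claw":%g,"linear":[%g,%g,%g],"angular":[%g,%g,%g]}'%(claw,*(l+0.),*(a+0.)))
        p=p+C.apply(l/100); C=C*R.from_rotvec(np.radians(a))
    if show: print('['+','.join(out)+']')
    return p,C.as_matrix()
def down(yx):
    "tool down, tool x at world yaw yx (deg)"
    a=np.radians(yx); x=np.array([np.cos(a),np.sin(a),0]); z=np.array([0,0,-1.]); return np.c_[x,np.cross(z,x),z]
E
python3 - <<'E'
from h import *
s=read_state(); c=read_camera('wrist'); Rt=R.from_rotvec(s['orientation']).as_matrix()
print(Rt.round(3)); print('cam in tool',Rt.T@(np.array(c['xyz'])-s['tool_pos'])); print('cam R in tool',(Rt.T@att(c)).round(3))
cc=read_camera('side'); 
print('disc',onz(cc,[(278,170),(335,170),(307,187),(307,155)],.15).round(3).tolist())
print('bench edge',onz(cc,[(400,260),(450,170)],0).round(3).tolist(), 'press base',onz(cc,[(245,234),(335,220)],0.02).round(3).tolist())
# first leg
st=plan([.36,-.2,.33],down(50))
E
```

```text
[[ 0.937  0.35  -0.   ]
 [ 0.35  -0.937 -0.   ]
 [-0.     0.    -1.   ]]
cam in tool [ 0.0861539   0.00043573 -0.16490779]
cam R in tool [[-0.001  0.953  0.302]
 [ 1.     0.     0.002]
 [ 0.002  0.302 -0.953]]
disc [[0.7, 0.014, 0.15], [0.56, -0.062, 0.15], [0.593, 0.039, 0.15], [0.663, -0.085, 0.15]]
bench edge [[0.313, 0.031, -0.0], [0.309, -0.413, 0.0]] press base [[0.722, 0.164, 0.02], [0.528, -0.004, 0.02]]
[{"claw":0,"linear":[3.34,-3.58,-1.39],"angular":[0,0,-3.7]},{"claw":0,"linear":[3.56,-3.36,-1.39],"angular":[0,0,-3.7]},{"claw":0,"linear":[3.78,-3.12,-1.4],"angular":[0,0,-3.7]},{"claw":0,"linear":[3.96,-2.88,-1.39],"angular":[0,0,-3.7]},{"claw":0,"linear":[4.15,-2.61,-1.39],"angular":[0,0,-3.7]},{"claw":0,"linear":[4.3,-2.34,-1.39],"angular":[0,0,-3.7]},{"claw":0,"linear":[4.44,-2.05,-1.39],"angular":[0,0,-3.7]},{"claw":0,"linear":[4.57,-1.76,-1.4],"angular":[0,0,-3.6]}]
```

Run:
```python
from h import *
plan([.35,-.25,.34],down(115),n=11)
```

```text
[{"claw":0,"linear":[2.18,-2.21,-1.1],"angular":[0,0,-8.6]},{"claw":0,"linear":[2.49,-1.86,-1.11],"angular":[0,0,-8.6]},{"claw":0,"linear":[2.75,-1.47,-1.1],"angular":[0,0,-8.6]},{"claw":0,"linear":[2.92,-1.04,-1.1],"angular":[0,0,-8.6]},{"claw":0,"linear":[3.06,-0.59,-1.11],"angular":[0,0,-8.6]},{"claw":0,"linear":[3.1,-0.13,-1.1],"angular":[0,0,-8.6]},{"claw":0,"linear":[3.09,0.34,-1.1],"angular":[0,0,-8.6]},{"claw":0,"linear":[3,0.8,-1.11],"angular":[0,0,-8.6]},{"claw":0,"linear":[2.86,1.24,-1.1],"angular":[0,0,-8.6]},{"claw":0,"linear":[2.63,1.64,-1.1],"angular":[0,0,-8.6]},{"claw":0,"linear":[2.36,2.03,-1.11],"angular":[0,0,-8.5]}]
```

Call:
drive_tool([
  {"claw": 0,"linear": [2.18,-2.21,-1.1],"angular": [0,0,-8.6]},
  {"claw": 0,"linear": [2.49,-1.86,-1.11],"angular": [0,0,-8.6]},
  {"claw": 0,"linear": [2.75,-1.47,-1.1],"angular": [0,0,-8.6]},
  {"claw": 0,"linear": [2.92,-1.04,-1.1],"angular": [0,0,-8.6]},
  {"claw": 0,"linear": [3.06,-0.59,-1.11],"angular": [0,0,-8.6]},
  {"claw": 0,"linear": [3.1,-0.13,-1.1],"angular": [0,0,-8.6]},
  {"claw": 0,"linear": [3.09,0.34,-1.1],"angular": [0,0,-8.6]},
  {"claw": 0,"linear": [3,0.8,-1.11],"angular": [0,0,-8.6]},
  {"claw": 0,"linear": [2.86,1.24,-1.1],"angular": [0,0,-8.6]},
  {"claw": 0,"linear": [2.63,1.64,-1.1],"angular": [0,0,-8.6]},
  {"claw": 0,"linear": [2.36,2.03,-1.11],"angular": [0,0,-8.5]},
  {"claw": 0,"linear": [0,0,0],"angular": [0,0,0]},
])

```text
t: 2.7
tool_pos: [0.351, -0.249, 0.3414]
orientation: [1.682, 2.65, -0.0]
force: [0.3, 0.3, 0.1]
opening: 0.0925
```

Run:
```python
from h import *
import pickle
s=read_state(); print(s['q'].round(3))
c=read_camera('wrist'); save(c,'w1.png'); pickle.dump(c,open('w1.pkl','wb'))
for l in ['jig','pocket_mouth','clamp_bar']: print(l,[(np.round(d['at'],3).tolist(),round(d['p'],2)) for d in search_frame(c,l)])
# next leg
plan([.40,.15,.30],down(83),n=9)
```

```text
[-0.736 -0.354  1.716  0.     1.777 -1.176]
jig [([0.47, -0.348, 0.064], 0.86)]
pocket_mouth [([0.472, -0.349, 0.068], 0.7)]
clamp_bar [([0.504, -0.387, 0.219], 0.85)]
[{"claw":0,"linear":[3.8,2.38,0.44],"angular":[0,0,3.5]},{"claw":0,"linear":[3.94,2.14,0.44],"angular":[0,0,3.5]},{"claw":0,"linear":[4.06,1.9,0.44],"angular":[0,0,3.5]},{"claw":0,"linear":[4.18,1.65,0.44],"angular":[0,0,3.5]},{"claw":0,"linear":[4.26,1.39,0.44],"angular":[0,0,3.5]},{"claw":0,"linear":[4.34,1.13,0.44],"angular":[0,0,3.5]},{"claw":0,"linear":[4.4,0.86,0.44],"angular":[0,0,3.5]},{"claw":0,"linear":[4.45,0.59,0.44],"angular":[0,0,3.5]},{"claw":0,"linear":[4.47,0.31,0.44],"angular":[0,0,3.9]}]
```

View pics/w1.png

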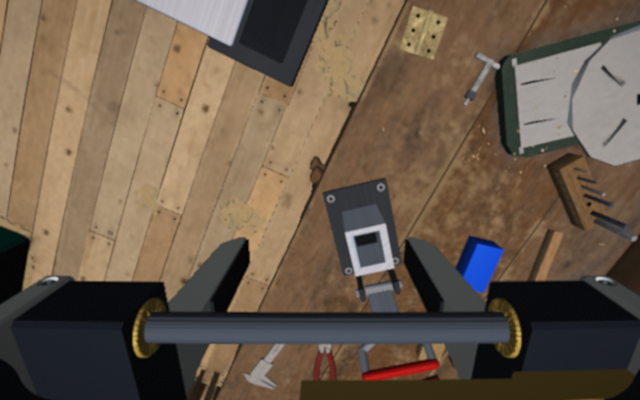

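The wrist view shows the jig at (370,235), with the housing's white top rim at (372,248) and the red bar at (400,370). I'll refine the jig pose from this view.

Run:
```python
from h import *
import pickle
c=pickle.load(open('w1.pkl','rb')); p=c['pixels'][:,:,::-1]
cv2.imwrite('pics/w1c.png',cv2.resize(p[170:310,310:450],None,fx=4.2,fy=4.2,interpolation=cv2.INTER_CUBIC))
```

```text
(no output)
```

View pics/w1c.png

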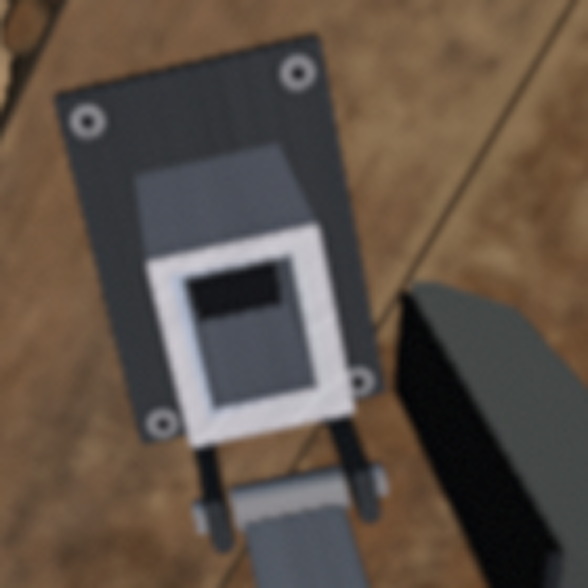

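Call:
drive_tool([
  {"claw": 0,"linear": [3.8,2.38,0.44],"angular": [0,0,3.5]},
  {"claw": 0,"linear": [3.94,2.14,0.44],"angular": [0,0,3.5]},
  {"claw": 0,"linear": [4.06,1.9,0.44],"angular": [0,0,3.5]},
  {"claw": 0,"linear": [4.18,1.65,0.44],"angular": [0,0,3.5]},
  {"claw": 0,"linear": [4.26,1.39,0.44],"angular": [0,0,3.5]},
  {"claw": 0,"linear": [4.34,1.13,0.44],"angular": [0,0,3.5]},
  {"claw": 0,"linear": [4.4,0.86,0.44],"angular": [0,0,3.5]},
  {"claw": 0,"linear": [4.45,0.59,0.44],"angular": [0,0,3.5]},
  {"claw": 0,"linear": [4.47,0.31,0.44],"angular": [0,0,3.9]},
  {"claw": 0,"linear": [0,0,0],"angular": [0,0,0]},
])

```text
t: 4.15
tool_pos: [0.3992, 0.1521, 0.2991]
orientation: [-2.349, -2.084, 0.003]
force: [-0.2, -1.3, -0.3]
opening: 0.0932
```

Run:
```python
from h import *
import pickle
from scipy.optimize import least_squares
s=np.array
c=pickle.load(open('w1.pkl','rb'))
px=s([(148,262),(318,224),(353,412),(192,445),(57,96),(320,37),(383,390),(143,440)])/4.2+[310,170]-.4
M=s([(-37.5,-30,98),(-37.5,30,98),(37.5,30,98),(37.5,-30,98)])/1e3
def f(v):
    b=v[3]; B=s([(b,-.055,.01),(b,.055,.01),(b+.165,.055,.01),(b+.165,-.055,.01)])
    L=np.r_[M,B]; return (proj(c,L@R.from_euler('z',v[2]).as_matrix().T+[v[0],v[1],0])-px).ravel()
r=least_squares(f,[.464,-.334,-.92,-.08],loss='soft_l1'); print(r.x,np.degrees(r.x[2]),r.fun.reshape(-1,2).round(1).tolist())
c=read_camera('wrist'); save(c,'w2.png'); pickle.dump(c,open('w2.pkl','wb')); print(read_state()['q'].round(3))
print([(np.round(d['at'],3).tolist(),round(d['p'],2)) for d in search_frame(c,'block_center')])
```

```text
[ 0.46315808 -0.33248117 -0.89882986 -0.07848186] -51.49915748523852 [[-0.2, -0.2], [0.2, -0.1], [0.4, 0.1], [-0.2, 0.4], [-1.2, -0.3], [0.4, -1.0], [1.0, 0.8], [-0.7, 1.2]]
[ 0.241 -0.366  1.8   -0.     1.709  0.36 ]
[([0.477, 0.147, 0.037], 0.89)]
```

View pics/w2.png

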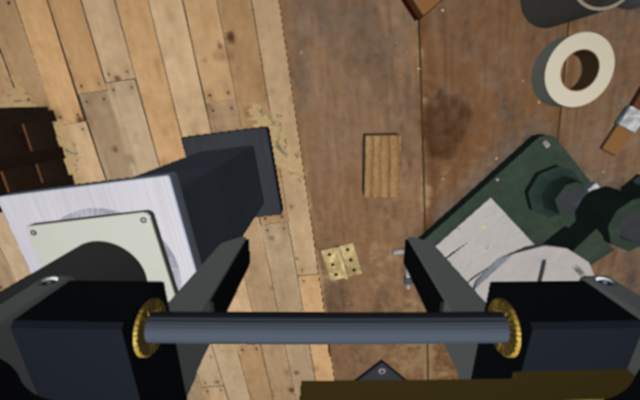

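The wrist view shows the block at (381,165), with the brass hinge at (342,262) and the press at right. I'll zoom in on the block.

Run:
```python
from h import *
import pickle
c=pickle.load(open('w2.pkl','rb')); p=c['pixels'][:,:,::-1]
cv2.imwrite('pics/w2c.png',cv2.resize(p[120:210,340:420],None,fx=6.5,fy=6.5,interpolation=cv2.INTER_CUBIC))
```

```text
(no output)
```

View pics/w2c.png

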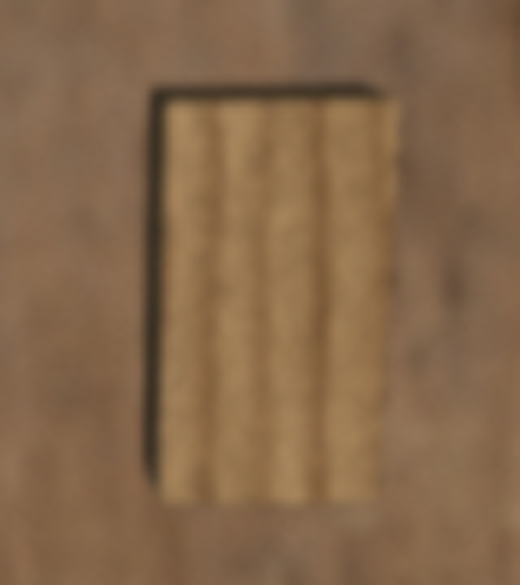

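```bash
cat >> h.py <<'E'
def toolrot(yaw_u,t):
    "tool z = u sin t - ez cos t, tool x = -u cos t - ez sin t ; u at yaw_u deg, t deg"
    a,t=np.radians([yaw_u,t]); u=np.array([np.cos(a),np.sin(a),0]); k=np.array([0,0,1.])
    z=u*np.sin(t)-k*np.cos(t); x=-u*np.cos(t)-k*np.sin(t); return np.c_[x,np.cross(z,x),z]
E
python3 - <<'E'
from h import *
import pickle
from scipy.optimize import least_squares
s=np.array
c=pickle.load(open('w2.pkl','rb'))
px=s([(167,98),(398,98),(378,500),(160,502)])/6.5+[340,120]-.4
P=onz(c,px,.035); print(P.round(4).tolist())
M=s([(-.025,.045,.035),(.025,.045,.035),(.025,-.045,.035),(-.025,-.045,.035)])
f=lambda v:(proj(c,M@R.from_euler('z',v[2]).as_matrix().T+[v[0],v[1],0])-px).ravel()
r=least_squares(f,[.478,.145,-.1]); print(r.x,np.degrees(r.x[2]),r.fun.round(1))
x,y,a=r.x; yu=np.degrees(a)-90; u=s([np.cos(np.radians(yu)),np.sin(np.radians(yu)),0])
T=toolrot(yu,30)
g=s([x,y,.027])-.008*u; tcp=g+T[:,2]*.0188
print('yu',yu,'tcp',tcp)
st=plan(tcp-T[:,2]*.11,T,n=7)
plan(tcp,T,start=st,n=4)
E
```

```text
[[0.4582, 0.189, 0.035], [0.5069, 0.1833, 0.035], [0.498, 0.0946, 0.035], [0.4492, 0.1, 0.035]]
[ 0.478059    0.14165308 -0.10302065] -5.90264835759371 [-0.3  0.1  0.5 -0.5  0.2  0.1 -0.4  0.4]
yu -95.9026483575937 tcp [0.47791502 0.1402605  0.01071872]
[{"claw":0,"linear":[0.78,1.12,2.77],"angular":[0,-4.3,-0.1]},{"claw":0,"linear":[0.99,1.12,2.7],"angular":[0,-4.3,-0.1]},{"claw":0,"linear":[1.19,1.12,2.62],"angular":[0,-4.3,-0.1]},{"claw":0,"linear":[1.37,1.12,2.52],"angular":[0,-4.3,-0.1]},{"claw":0,"linear":[1.56,1.13,2.41],"angular":[0,-4.3,-0.1]},{"claw":0,"linear":[1.74,1.13,2.29],"angular":[0,-4.3,-0.1]},{"claw":0,"linear":[1.89,1.13,2.15],"angular":[-0.4,-4.1,-0.3]}]
[{"claw":0,"linear":[0,0,2.75],"angular":[0,0,0]},{"claw":0,"linear":[0,0,2.75],"angular":[0,0,0]},{"claw":0,"linear":[0,0,2.75],"angular":[0,0,0]},{"claw":0,"linear":[0,0,2.75],"angular":[0,0,0]}]
```

Call:
drive_tool([
  {"claw": 0,"linear": [0.78,1.12,2.77],"angular": [0,-4.3,-0.1]},
  {"claw": 0,"linear": [0.99,1.12,2.7],"angular": [0,-4.3,-0.1]},
  {"claw": 0,"linear": [1.19,1.12,2.62],"angular": [0,-4.3,-0.1]},
  {"claw": 0,"linear": [1.37,1.12,2.52],"angular": [0,-4.3,-0.1]},
  {"claw": 0,"linear": [1.56,1.13,2.41],"angular": [0,-4.3,-0.1]},
  {"claw": 0,"linear": [1.74,1.13,2.29],"angular": [0,-4.3,-0.1]},
  {"claw": 0,"linear": [1.89,1.13,2.15],"angular": [-0.4,-4.1,-0.3]},
  {"claw": 0,"linear": [0,0,0],"angular": [0,0,0]},
], newtons=25)

```text
t: 5.25
tool_pos: [0.4821, 0.1934, 0.1025]
orientation: [2.033, 1.836, -0.555]
force: [-0.7, -0.4, 0.3]
opening: 0.0929
```

Run:
```python
from h import *
s=read_state(); print(s['q'].round(3),s['tool_pos'])
T=toolrot(-95.9,30)
plan([.4779,.1403,.0107],T,n=5)
c=read_camera('side'); save(c,'s3.png')
```

```text
[ 0.568  0.348  1.55  -0.402  1.593  0.733] [0.48214721 0.19344219 0.10252641]
[{"claw":0,"linear":[0,0.04,2.12],"angular":[-0.1,0,0]},{"claw":0,"linear":[0.01,0.03,2.13],"angular":[-0.1,0,0]},{"claw":0,"linear":[0,0.03,2.12],"angular":[-0.1,0,0]},{"claw":0,"linear":[0,0.02,2.12],"angular":[-0.1,0,0]},{"claw":0,"linear":[0,0.02,2.13],"angular":[0.1,0.2,0.1]}]
```

View pics/s3.png

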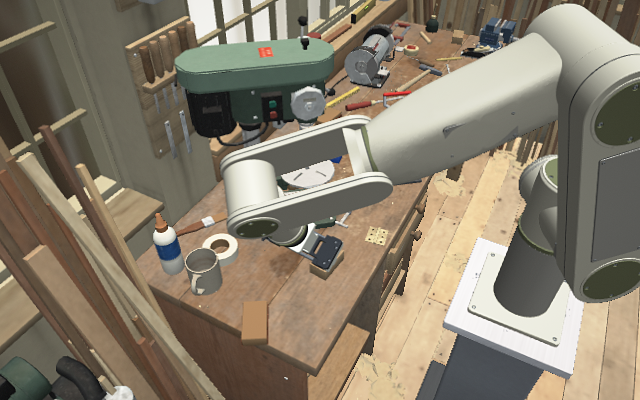

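The arm is clear of the press and the tool is aimed at the block at (325,262). I'll go in and close the gripper.

Call:
drive_tool([
  {"claw": 0,"linear": [0,0.04,2.12],"angular": [0,0,0]},
  {"claw": 0,"linear": [0,0.03,2.12],"angular": [0,0,0]},
  {"claw": 0,"linear": [0,0.03,2.12],"angular": [0,0,0]},
  {"claw": 0,"linear": [0,0.02,2.12],"angular": [0,0,0]},
  {"claw": 0,"linear": [0,0.02,2.12],"angular": [0,0,0]},
  {"claw": 0.3,"linear": [0,0,0],"angular": [0,0,0]},
  {"claw": 1,"linear": [0,0,0],"angular": [0,0,0]},
  {"claw": 1,"linear": [0,0,0],"angular": [0,0,0]},
  {"claw": 1,"linear": [0,0,0],"angular": [0,0,0]},
  {"claw": 1,"linear": [0,0,0],"angular": [0,0,0]},
], newtons=25)

```text
t: 6.55
tool_pos: [0.48, 0.1432, 0.0152]
orientation: [2.034, 1.836, -0.541]
force: [-1.3, 1.8, 4.6]
opening: 0.0497
```

Run:
```python
from h import *
s=read_state(); print(s['tool_pos'],s['opening'],s['force'])
T=R.from_rotvec(s['orientation']).as_matrix()
np.save('grasp1.npy',np.r_[s['tool_pos'],s['orientation']])
# lift and move in: to x=.42,y=.2
T0=toolrot(-95.9,0)
st=plan([.44,.20,.15],toolrot(-95.9,10),n=6,claw=1)
plan([.42,.22,.15],toolrot(-95.9,-60),start=st,n=8,claw=1)
```

```text
[0.48003578 0.14324152 0.01521851] 0.04968165161805922 [-1.28182339  1.76050143  4.57105479]
[{"claw":1,"linear":[-0.36,-0.76,-2.38],"angular":[0,3.3,0]},{"claw":1,"linear":[-0.23,-0.75,-2.4],"angular":[0,3.3,0]},{"claw":1,"linear":[-0.08,-0.76,-2.41],"angular":[0,3.3,0]},{"claw":1,"linear":[0.05,-0.76,-2.41],"angular":[0,3.3,0]},{"claw":1,"linear":[0.19,-0.75,-2.41],"angular":[0,3.3,0]},{"claw":1,"linear":[0.33,-0.76,-2.39],"angular":[0.1,3.4,0]}]
[{"claw":1,"linear":[0.22,-0.27,-0.04],"angular":[0,8.7,0]},{"claw":1,"linear":[0.22,-0.28,0],"angular":[0,8.7,0]},{"claw":1,"linear":[0.22,-0.27,0.03],"angular":[0,8.7,0]},{"claw":1,"linear":[0.22,-0.28,0.06],"angular":[0,8.7,0]},{"claw":1,"linear":[0.2,-0.27,0.09],"angular":[0,8.7,0]},{"claw":1,"linear":[0.19,-0.28,0.13],"angular":[0,8.7,0]},{"claw":1,"linear":[0.16,-0.27,0.14],"angular":[0,8.7,0]},{"claw":1,"linear":[0.14,-0.27,0.18],"angular":[0,9.1,0]}]
```

Call:
drive_tool([
  {"claw": 1,"linear": [-0.36,-0.76,-2.38],"angular": [0,3.3,0]},
  {"claw": 1,"linear": [-0.23,-0.75,-2.4],"angular": [0,3.3,0]},
  {"claw": 1,"linear": [-0.08,-0.76,-2.41],"angular": [0,3.3,0]},
  {"claw": 1,"linear": [0.05,-0.76,-2.41],"angular": [0,3.3,0]},
  {"claw": 1,"linear": [0.19,-0.75,-2.41],"angular": [0,3.3,0]},
  {"claw": 1,"linear": [0.33,-0.76,-2.39],"angular": [0.1,3.4,0]},
  {"claw": 1,"linear": [0,0,0],"angular": [0,0,0]},
])

```text
t: 7.42
tool_pos: [0.4411, 0.2002, 0.1518]
orientation: [2.241, 2.021, -0.19]
force: [0.5, -0.2, -1.2]
opening: 0.0499
```

Run:
```python
from h import *
s=read_state(); print(s['tool_pos'],s['opening'],s['force'],s['q'].round(2))
c=read_camera('side'); save(c,'s4.png')
plan([.42,.22,.15],toolrot(-95.9,-60),n=9,claw=1)
```

```text
[0.44114922 0.20016488 0.15183066] 0.049860244847516 [ 0.4608744  -0.2208852  -1.15074081] [ 0.44 -0.04  1.8  -0.15  1.47  0.56]
[{"claw":1,"linear":[0.2,-0.25,-0.03],"angular":[0,7.8,0]},{"claw":1,"linear":[0.2,-0.25,-0.01],"angular":[0,7.8,0]},{"claw":1,"linear":[0.2,-0.25,0.02],"angular":[0,7.8,0]},{"claw":1,"linear":[0.2,-0.25,0.05],"angular":[0,7.8,0]},{"claw":1,"linear":[0.18,-0.25,0.08],"angular":[0,7.8,0]},{"claw":1,"linear":[0.18,-0.25,0.1],"angular":[0,7.8,0]},{"claw":1,"linear":[0.16,-0.25,0.12],"angular":[0,7.8,0]},{"claw":1,"linear":[0.14,-0.25,0.14],"angular":[0,7.8,0]},{"claw":1,"linear":[0.12,-0.25,0.16],"angular":[0,7.6,0.1]}]
```

View pics/s4.png

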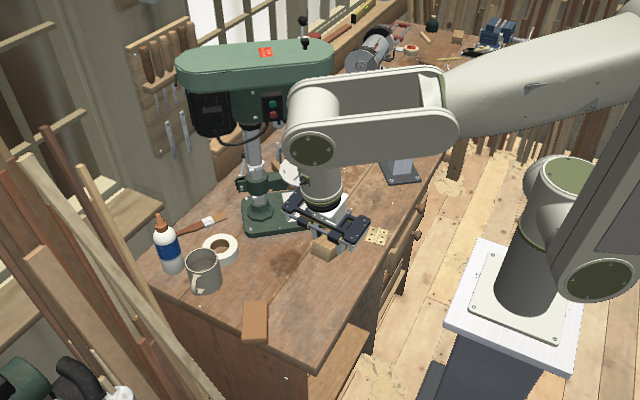

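The block is held. I'll now tilt it upright.

Call:
drive_tool([
  {"claw": 1,"linear": [0.2,-0.25,-0.03],"angular": [0,7.8,0]},
  {"claw": 1,"linear": [0.2,-0.25,-0.01],"angular": [0,7.8,0]},
  {"claw": 1,"linear": [0.2,-0.25,0.02],"angular": [0,7.8,0]},
  {"claw": 1,"linear": [0.2,-0.25,0.05],"angular": [0,7.8,0]},
  {"claw": 1,"linear": [0.18,-0.25,0.08],"angular": [0,7.8,0]},
  {"claw": 1,"linear": [0.18,-0.25,0.1],"angular": [0,7.8,0]},
  {"claw": 1,"linear": [0.16,-0.25,0.12],"angular": [0,7.8,0]},
  {"claw": 1,"linear": [0.14,-0.25,0.14],"angular": [0,7.8,0]},
  {"claw": 1,"linear": [0.12,-0.25,0.16],"angular": [0,7.6,0.1]},
  {"claw": 1,"linear": [0,0,0],"angular": [0,0,0]},
  {"claw": 1,"linear": [0,0,0],"angular": [0,0,0]},
])

```text
t: 8.85
tool_pos: [0.4192, 0.22, 0.1487]
orientation: [-1.681, -1.512, -0.964]
force: [-0.2, -0.3, -0.6]
opening: 0.05
```

Run:
```python
from h import *
s=read_state(); print(s['tool_pos'],s['opening'],s['force'],s['q'].round(2))
T=R.from_rotvec(s['orientation']).as_matrix(); print(T.round(3))
c=read_camera('side'); save(c,'s5.png'); c=read_camera('scene'); save(c,'s5b.png')
# block centre in tool at grasp
g=np.load('grasp1.npy'); Rg=R.from_rotvec(g[3:])
b=np.array([.4781,.1417,.0175]); bt=Rg.inv().apply(b-g[:3]); print('block in tool',bt)
B=R.from_euler('z',-5.9,degrees=True); rel=Rg.inv()*B
Rn=R.from_matrix(T); print('block now',Rn.apply(bt)+s['tool_pos'], 'axes',(Rn*rel).as_matrix().round(3))
```

```text
[0.41921077 0.22000001 0.14872039] 0.05000570203819524 [-0.17484089 -0.28036634 -0.58483699] [-0.39 -0.11  2.24  0.98  1.51 -0.62]
[[ 0.056  0.995  0.087]
 [ 0.499 -0.104  0.86 ]
 [ 0.865 -0.004 -0.502]]
block in tool [-0.00263896 -0.00176487 -0.00111797]
block now [0.41721103 0.21790362 0.14700722] axes [[ 0.995  0.005 -0.102]
 [-0.102  0.004 -0.995]
 [-0.005  1.     0.005]]
```

View pics/s5.png

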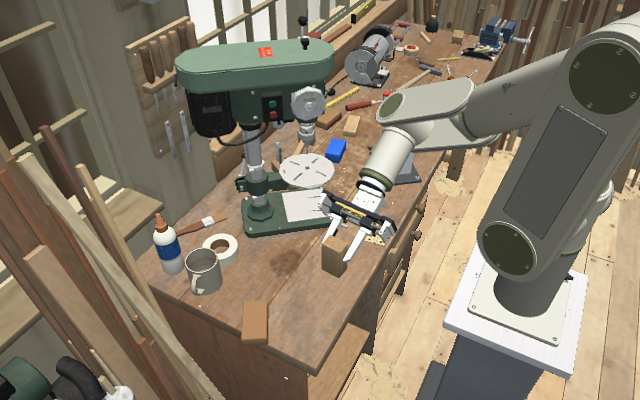

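The block is upright in the gripper at (335,256). I'll lower it until it touches the bench.

Call:
drive_tool([
  {"claw": 1,"linear": [-2.6,0,1.5],"angular": [0,0,0]},
  {"claw": 1,"linear": [-2.6,0,1.5],"angular": [0,0,0]},
  {"claw": 1,"linear": [-2.16,0,1.25],"angular": [0,0,0]},
  {"claw": 1,"linear": [-0.6,0,0.35],"angular": [0,0,0]},
  {"claw": 1,"linear": [-0.26,0,0.15],"angular": [0,0,0]},
  {"claw": 1,"linear": [0,0,0],"angular": [0,0,0]},
])

```text
t: 9.7
tool_pos: [0.4199, 0.22, 0.0554]
orientation: [-1.679, -1.513, -0.968]
force: [0.7, 0.4, -0.9]
opening: 0.0496
```

Run:
```python
from h import *
s=read_state(); print(s['tool_pos'],s['opening'],s['force'],s['wrist_torque'],s['q'].round(2))
c=read_camera('side'); p=c['pixels'][:,:,::-1]; cv2.imwrite('pics/s6.png',cv2.resize(p[180:330,260:420],None,fx=4,fy=4,interpolation=cv2.INTER_CUBIC))
```

```text
[0.41990498 0.22001921 0.05539213] 0.04962531101275452 [ 0.66483595  0.42197477 -0.93876349] [-0.55384162 -0.01446808  0.01495909] [-0.39  0.15  2.22  1.    1.39 -0.82]
```

View pics/s6.png

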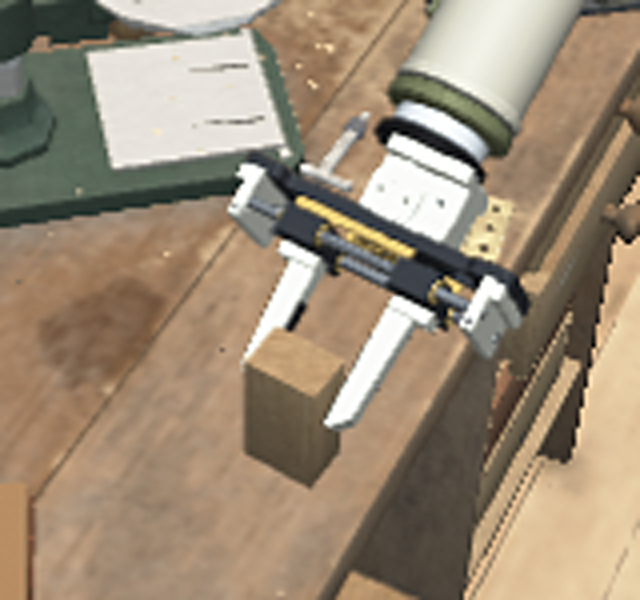

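The block is nearly on the bench, with no contact yet. I'll continue in small steps.

Call:
drive_tool([
  {"claw": 1,"linear": [-0.26,0,0.15],"angular": [0,0,0]},
  {"claw": 1,"linear": [-0.17,0,0.1],"angular": [0,0,0]},
  {"claw": 1,"linear": [0,0,0],"angular": [0,0,0]},
])

```text
t: 10.12
tool_pos: [0.4192, 0.2201, 0.0495]
orientation: [-1.679, -1.511, -0.967]
force: [0.0, -0.2, -0.6]
opening: 0.0496
```

Call:
drive_tool([
  {"claw": 1,"linear": [-0.17,0,0.1],"angular": [0,0,0]},
  {"claw": 1,"linear": [0,0,0],"angular": [0,0,0]},
])

```text
t: 10.38
tool_pos: [0.4195, 0.2203, 0.0485]
orientation: [-1.677, -1.511, -0.969]
force: [-1.6, -1.5, 7.1]
opening: 0.0495
```

Contact reads 7 N. I'll open the gripper and back off along the tool axis.

Call:
drive_tool([
  {"claw": 0.8,"linear": [0,0,0],"angular": [0,0,0]},
  {"claw": 0.3,"linear": [0,0,0],"angular": [0,0,0]},
  {"claw": 0.1,"linear": [0,0,0],"angular": [0,0,0]},
  {"claw": 0.1,"linear": [0,0,0],"angular": [0,0,0]},
  {"claw": 0.1,"linear": [0,0,-1],"angular": [0,0,0]},
  {"claw": 0.1,"linear": [0,0,-3],"angular": [0,0,0]},
  {"claw": 0.1,"linear": [0,0,-5],"angular": [0,0,0]},
  {"claw": 0.1,"linear": [2,0,-4],"angular": [0,0,0]},
  {"claw": 0.1,"linear": [0,0,0],"angular": [0,0,0]},
])

```text
t: 11.5
tool_pos: [0.4109, 0.1151, 0.1322]
orientation: [-1.683, -1.516, -0.972]
force: [0.1, 0.5, -0.5]
opening: 0.0836
```

Run:
```python
from h import *
import pickle
s=read_state(); print(s['tool_pos'],s['opening'],s['force'],s['q'].round(2))
c=read_camera('side'); pickle.dump(c,open('s7.pkl','wb'));p=c['pixels'][:,:,::-1]; cv2.imwrite('pics/s7.png',cv2.resize(p[220:320,290:370],None,fx=6,fy=6,interpolation=cv2.INTER_CUBIC))
c=read_camera('wrist'); pickle.dump(c,open('w7.pkl','wb')); save(c,'w7.png')
```

```text
[0.41088889 0.11513909 0.13224552] 0.0835719111483613 [ 0.13205903  0.47923307 -0.45229062] [-0.63  0.02  2.16  0.85  1.64 -0.78]
```

View pics/s7.png

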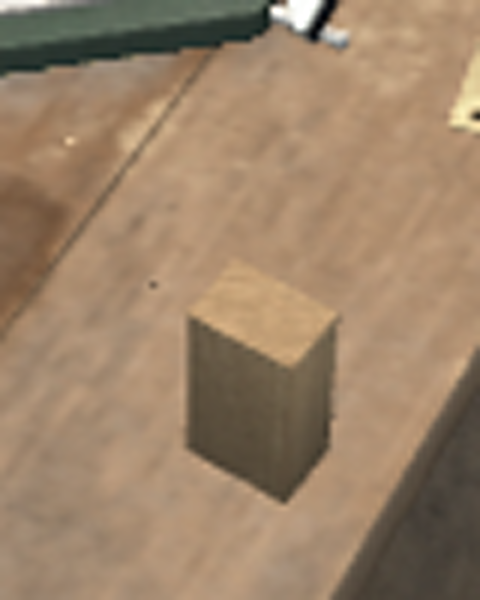

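View pics/w7.png

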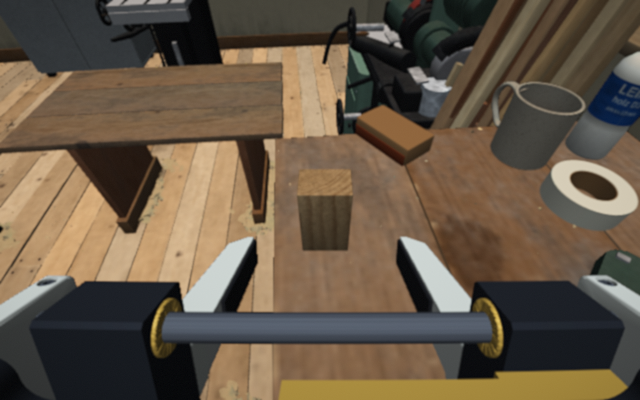

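The block stands upright on the bench on its own at side px (334,282), and nothing is touching it. I'll fit its pose.

Run:
```python
from h import *
import pickle
from scipy.optimize import least_squares
s=np.array
c=pickle.load(open('s7.pkl','rb'))
px=s([(235,260),(338,318),(293,365),(188,315),(187,448),(285,502),(330,450)])/6+[290,220]-.4
A=s([(a,b,h) for a in(-.025,.025) for b in(-.0175,.0175) for h in(0,.09)])
def pr(v): return proj(c,A@R.from_euler('z',v[2]).as_matrix().T+[v[0],v[1],0])
v0=[.417,.218,-.1]; q=pr(v0); idx=[np.argmin(np.linalg.norm(q-p,axis=1)) for p in px]; print(idx)
r=least_squares(lambda v:(pr(v)[idx]-px).ravel(),v0); print(r.x,np.degrees(r.x[2]),r.fun.reshape(-1,2).round(1).tolist())
w=pickle.load(open('w7.pkl','rb')); 
print('wrist pred',proj(w,A@R.from_euler('z',r.x[2]).as_matrix().T+[r.x[0],r.x[1],0]).round(0).tolist())
```

```text
[np.int64(5), np.int64(1), np.int64(3), np.int64(7), np.int64(6), np.int64(2), np.int64(0)]
[ 0.42030971  0.21814034 -0.11077608] -6.347001974865164 [[0.1, -0.5], [0.3, -1.0], [-0.2, 0.8], [-0.3, -0.4], [-0.3, 0.3], [0.1, 0.7], [0.2, -0.1]]
wrist pred [[302.0, 251.0], [296.0, 194.0], [304.0, 225.0], [298.0, 168.0], [347.0, 251.0], [353.0, 195.0], [346.0, 225.0], [351.0, 168.0]]
```

Run:
```python
from h import *
st=plan([.42,.2182,.23],down(174),claw=0.1,wmax=9.5)
```

```text
[{"claw":0.1,"linear":[1.25,0,0.34],"angular":[4.2,-4.2,-7.4]},{"claw":0.1,"linear":[1.26,0.19,0.24],"angular":[4.2,-4.2,-7.4]},{"claw":0.1,"linear":[1.23,0.36,0.13],"angular":[4.2,-4.2,-7.4]},{"claw":0.1,"linear":[1.19,0.52,0.01],"angular":[4.2,-4.2,-7.4]},{"claw":0.1,"linear":[1.1,0.67,-0.11],"angular":[4.2,-4.2,-7.4]},{"claw":0.1,"linear":[0.99,0.79,-0.25],"angular":[4.2,-4.2,-7.4]},{"claw":0.1,"linear":[0.87,0.89,-0.38],"angular":[4.2,-4.2,-7.4]},{"claw":0.1,"linear":[0.71,0.95,-0.51],"angular":[4.2,-4.2,-7.4]},{"claw":0.1,"linear":[0.54,1,-0.62],"angular":[4.2,-4.2,-7.4]},{"claw":0.1,"linear":[0.37,1,-0.73],"angular":[4.2,-4.2,-7.4]},{"claw":0.1,"linear":[0.18,0.99,-0.82],"angular":[4.9,-4.2,-7.2]}]
```

Call:
drive_tool([
  {"claw": 0.1,"linear": [1.25,0,0.34],"angular": [4.2,-4.2,-7.4]},
  {"claw": 0.1,"linear": [1.26,0.19,0.24],"angular": [4.2,-4.2,-7.4]},
  {"claw": 0.1,"linear": [1.23,0.36,0.13],"angular": [4.2,-4.2,-7.4]},
  {"claw": 0.1,"linear": [1.19,0.52,0.01],"angular": [4.2,-4.2,-7.4]},
  {"claw": 0.1,"linear": [1.1,0.67,-0.11],"angular": [4.2,-4.2,-7.4]},
  {"claw": 0.1,"linear": [0.99,0.79,-0.25],"angular": [4.2,-4.2,-7.4]},
  {"claw": 0.1,"linear": [0.87,0.89,-0.38],"angular": [4.2,-4.2,-7.4]},
  {"claw": 0.1,"linear": [0.71,0.95,-0.51],"angular": [4.2,-4.2,-7.4]},
  {"claw": 0.1,"linear": [0.54,1,-0.62],"angular": [4.2,-4.2,-7.4]},
  {"claw": 0.1,"linear": [0.37,1,-0.73],"angular": [4.2,-4.2,-7.4]},
  {"claw": 0.1,"linear": [0.18,0.99,-0.82],"angular": [4.9,-4.2,-7.2]},
  {"claw": 0.1,"linear": [0,0,0],"angular": [0,0,0]},
])

```text
t: 13.1
tool_pos: [0.4183, 0.2211, 0.2295]
orientation: [-0.152, -3.137, -0.0]
force: [-0.3, 0.1, -1.1]
opening: 0.0839
```

Run:
```python
from h import *
import pickle
s=read_state(); print(s['tool_pos'],R.from_rotvec(s['orientation']).as_matrix().round(3).tolist(),s['q'].round(2))
c=read_camera('wrist'); pickle.dump(c,open('w8.pkl','wb')); save(c,'w8.png')
v=[.4202,.2182,-.1075]
A=np.array([(a,b,h) for h in(.09,) for a,b in((-.025,-.0175),(.025,-.0175),(.025,.0175),(-.025,.0175))])
print(proj(c,A@R.from_euler('z',v[2]).as_matrix().T+[v[0],v[1],0]).round(0).tolist())
st=plan([.42,.2182,.105],down(174),claw=0.1,n=4)
plan([.42,.2182,.075],down(174),claw=0.1,n=2,start=st)
```

```text
[0.41830207 0.22109806 0.22949863] [[-0.995, 0.097, -0.001], [0.097, 0.995, 0.0], [0.001, -0.0, -1.0]] [ 0.38 -0.22  1.81  0.    1.55 -1.1 ]
[[306.0, 166.0], [306.0, 212.0], [340.0, 213.0], [341.0, 166.0]]
[{"claw":0.1,"linear":[-0.06,-0.04,3.1],"angular":[0,0,0.1]},{"claw":0.1,"linear":[-0.05,-0.05,3.09],"angular":[0,0,0.1]},{"claw":0.1,"linear":[-0.06,-0.04,3.1],"angular":[0,0,0.1]},{"claw":0.1,"linear":[-0.05,-0.05,3.1],"angular":[0,-0.2,-0.1]}]
[{"claw":0.1,"linear":[0,0,1.5],"angular":[0,0,0]},{"claw":0.1,"linear":[0,0,1.5],"angular":[0,0,0]}]
```

View pics/w8.png

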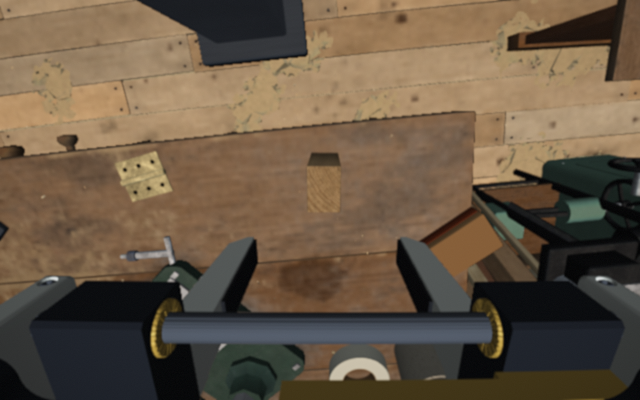

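The top face is at (308–341, 165–212), which matches the prediction to within about 1 px. I'll descend and grip.

Call:
drive_tool([
  {"claw": 0.1,"linear": [-0.06,-0.06,3.1],"angular": [0,0,0]},
  {"claw": 0.1,"linear": [-0.06,-0.06,3.1],"angular": [0,0,0]},
  {"claw": 0.1,"linear": [-0.06,-0.06,3.1],"angular": [0,0,0]},
  {"claw": 0.1,"linear": [-0.05,-0.06,3.1],"angular": [0,0,0]},
  {"claw": 0.1,"linear": [0,0,1.5],"angular": [0,0,0]},
  {"claw": 0.1,"linear": [0,0,1.5],"angular": [0,0,0]},
  {"claw": 0.1,"linear": [0,0,0],"angular": [0,0,0]},
  {"claw": 0.1,"linear": [0,0,0],"angular": [0,0,0]},
])

```text
t: 14.15
tool_pos: [0.4223, 0.2164, 0.077]
orientation: [0.162, 3.137, 0.002]
force: [0.3, -0.2, 0.4]
opening: 0.0836
```

Run:
```python
from h import *
s=read_state(); print(s['tool_pos'],R.from_rotvec(s['orientation']).as_matrix().round(3).tolist(),s['force'],s['q'].round(2))
```

```text
[0.42232278 0.21639846 0.07702727] [[-0.995, 0.103, 0.001], [0.103, 0.995, 0.001], [-0.001, 0.001, -1.0]] [ 0.28971725 -0.18926772  0.35762611] [ 0.36 -0.1   1.98  0.    1.25 -1.1 ]
```

Call:
drive_tool([
  {"claw": 0.1,"linear": [0.1,0.1,0.2],"angular": [0,0,0]},
  {"claw": 0.4,"linear": [0,0,0],"angular": [0,0,0]},
  {"claw": 0.6,"linear": [0,0,0],"angular": [0,0,0]},
  {"claw": 1,"linear": [0,0,0],"angular": [0,0,0]},
  {"claw": 1,"linear": [0,0,0],"angular": [0,0,0]},
  {"claw": 1,"linear": [0,0,0],"angular": [0,0,0]},
  {"claw": 1,"linear": [0,0,0],"angular": [0,0,0]},
], newtons=30)

```text
t: 15.02
tool_pos: [0.4208, 0.2173, 0.0741]
orientation: [-0.162, -3.137, -0.001]
force: [-0.4, 0.6, 0.5]
opening: 0.0345
```

Run:
```python
from h import *
import pickle
s=read_state(); print(s['tool_pos'],R.from_rotvec(s['orientation']).as_matrix().round(3).tolist(),s['force'],s['opening'])
np.save('grasp2.npy',np.r_[s['tool_pos'],s['orientation']])
c=read_camera('side'); pickle.dump(c,open('s9.pkl','wb')); p=c['pixels'][:,:,::-1]; cv2.imwrite('pics/s9.png',cv2.resize(p[200:320,270:390],None,fx=5,fy=5,interpolation=cv2.INTER_CUBIC))
st=plan([.42,.218,.21],down(174),claw=1,n=4)
st=plan([.36,.0,.25],down(150),claw=1,n=6,start=st)
st=plan([.39,-.24,.25],down(128.5),claw=1,n=6,start=st)
```

```text
[0.42077391 0.21725215 0.07409746] [[-0.995, 0.103, -0.0], [0.103, 0.995, 0.0], [0.0, 0.0, -1.0]] [-0.38529819  0.58701264  0.47660887] 0.03449800068700613
[{"claw":1,"linear":[0.02,0.02,-3.4],"angular":[0,0,0]},{"claw":1,"linear":[0.02,0.02,-3.4],"angular":[0,0,0]},{"claw":1,"linear":[0.03,0.01,-3.39],"angular":[0,0,0]},{"claw":1,"linear":[0.02,0.02,-3.4],"angular":[0,0,0.1]}]
[{"claw":1,"linear":[0.61,-3.72,-0.67],"angular":[0,0,4]},{"claw":1,"linear":[0.36,-3.75,-0.67],"angular":[0,0,4]},{"claw":1,"linear":[0.09,-3.77,-0.66],"angular":[0,0,4]},{"claw":1,"linear":[-0.17,-3.76,-0.67],"angular":[0,0,4]},{"claw":1,"linear":[-0.43,-3.74,-0.67],"angular":[0,0,4]},{"claw":1,"linear":[-0.7,-3.71,-0.67],"angular":[0,0,4]}]
[{"claw":1,"linear":[-2.43,-3.21,0],"angular":[0,0,3.6]},{"claw":1,"linear":[-2.63,-3.06,0],"angular":[0,0,3.6]},{"claw":1,"linear":[-2.82,-2.88,0],"angular":[0,0,3.6]},{"claw":1,"linear":[-2.99,-2.7,0],"angular":[0,0,3.6]},{"claw":1,"linear":[-3.16,-2.51,0],"angular":[0,0,3.6]},{"claw":1,"linear":[-3.3,-2.3,-0.01],"angular":[0,0,3.5]}]
```

View pics/s9.png

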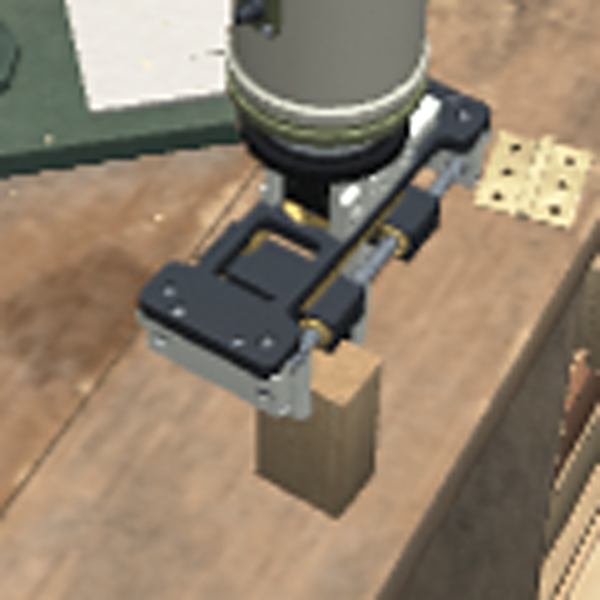

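The block is gripped from above. I'll lift it and carry it across close to the robot.

Call:
drive_tool([
  {"claw": 1,"linear": [0,0,-2],"angular": [0,0,0]},
  {"claw": 1,"linear": [0,0,-3.8],"angular": [0,0,0]},
  {"claw": 1,"linear": [0,0,-3.8],"angular": [0,0,0]},
  {"claw": 1,"linear": [0,0,-3.8],"angular": [0,0,0]},
  {"claw": 1,"linear": [0.61,-3.72,-0.67],"angular": [0,0,4]},
  {"claw": 1,"linear": [0.36,-3.75,-0.67],"angular": [0,0,4]},
  {"claw": 1,"linear": [0.09,-3.77,-0.66],"angular": [0,0,4]},
  {"claw": 1,"linear": [-0.17,-3.76,-0.67],"angular": [0,0,4]},
  {"claw": 1,"linear": [-0.43,-3.74,-0.67],"angular": [0,0,4]},
  {"claw": 1,"linear": [-0.7,-3.71,-0.67],"angular": [0,0,4]},
])

```text
t: 16.32
tool_pos: [0.3607, -0.0019, 0.2483]
orientation: [-0.814, -3.034, -0.0]
force: [0.7, -1.1, -1.9]
opening: 0.0348
```

Call:
drive_tool([
  {"claw": 1,"linear": [-2.43,-3.21,0],"angular": [0,0,3.6]},
  {"claw": 1,"linear": [-2.63,-3.06,0],"angular": [0,0,3.6]},
  {"claw": 1,"linear": [-2.82,-2.88,0],"angular": [0,0,3.6]},
  {"claw": 1,"linear": [-2.99,-2.7,0],"angular": [0,0,3.6]},
  {"claw": 1,"linear": [-3.16,-2.51,0],"angular": [0,0,3.6]},
  {"claw": 1,"linear": [-3.3,-2.3,0],"angular": [0,0,3.5]},
  {"claw": 1,"linear": [0,0,0],"angular": [0,0,0]},
  {"claw": 1,"linear": [0,0,0],"angular": [0,0,0]},
])

```text
t: 17.32
tool_pos: [0.3914, -0.2404, 0.2477]
orientation: [-1.362, -2.829, -0.001]
force: [0.9, 0.1, -0.4]
opening: 0.0345
```

Run:
```python
from h import *
import pickle
s=read_state(); print(s['tool_pos'],R.from_rotvec(s['orientation']).as_matrix().round(3).tolist(),s['force'],s['opening'])
c=read_camera('wrist'); pickle.dump(c,open('w10.pkl','wb')); save(c,'w10.png')
c=read_camera('side'); pickle.dump(c,open('s10.pkl','wb')); save(c,'s10.png')
c=read_camera('scene'); pickle.dump(c,open('c10.pkl','wb'))
```

```text
[ 0.39139665 -0.24042906  0.24771517] [[-0.624, 0.782, -0.001], [0.782, 0.624, 0.001], [0.002, -0.0, -1.0]] [ 0.87543016  0.10272723 -0.42397471] 0.034517692987614375
```

View pics/w10.png

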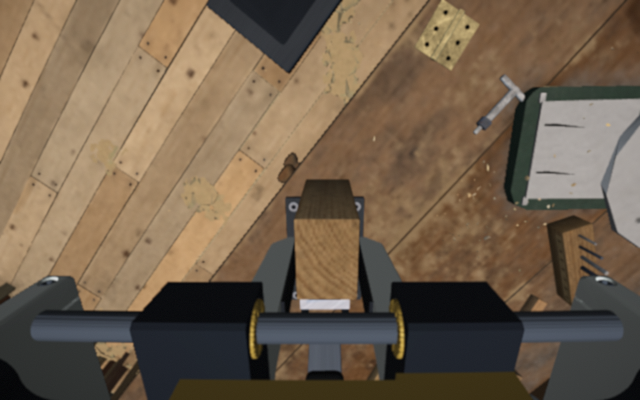

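View pics/s10.png

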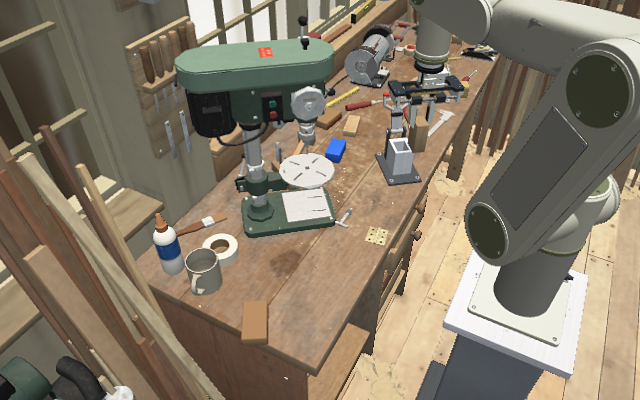

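Run:
```python
from h import *
import pickle
c=pickle.load(open('w10.pkl','rb')); p=c['pixels'][:,:,::-1]
cv2.imwrite('pics/w10c.png',cv2.resize(p[170:310,260:400],None,fx=4.2,fy=4.2,interpolation=cv2.INTER_CUBIC))
Rc=np.array([[-.001,.953,.302],[1,0,.002],[.002,.302,-.953]]); tc=np.array([.08615,.0004,-.1649])
A=np.array([(a,b,h) for h in(-.016,.074) for a,b in((.025,-.0175),(.025,.0175),(-.025,.0175),(-.025,-.0175))])
c2=dict(c); c2['xyz']=tc; 
from scipy.spatial.transform import Rotation as R
c2['attitude']=R.from_matrix(Rc).as_rotvec()
q=proj(c2,A); print(q.round(1).tolist()); print(((q-[260,170])*4.2).round(0).tolist())
# jig pred
v=[.4632,-.3325,-.8988]
J=np.array([(-37.5,-30,98),(-37.5,30,98),(37.5,30,98),(37.5,-30,98),(-78.5,-55,10),(-78.5,55,10)])/1e3
q=proj(c,J@R.from_euler('z',v[2]).as_matrix().T+[v[0],v[1],0]); print('jig',((q-[260,170])*4.2).round(0).tolist())
```

```text
[[293.0, 225.2], [359.8, 225.2], [356.9, 305.9], [296.0, 305.8], [304.9, 182.5], [348.4, 182.5], [347.2, 239.4], [306.2, 239.4]]
[[139.0, 232.0], [419.0, 232.0], [407.0, 571.0], [151.0, 571.0], [189.0, 52.0], [371.0, 52.0], [366.0, 291.0], [194.0, 291.0]]
jig [[159.0, 350.0], [380.0, 350.0], [373.0, 583.0], [166.0, 583.0], [103.0, 112.0], [439.0, 112.0]]
```

View pics/w10c.png

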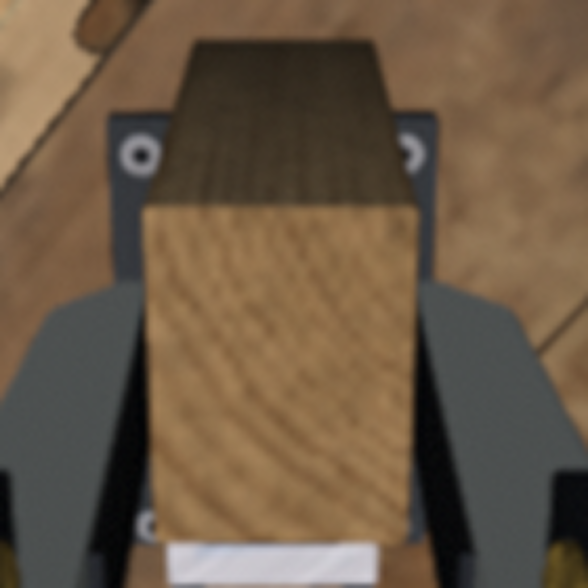

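Run:
```python
from h import *
import pickle
from scipy.optimize import least_squares
c=pickle.load(open('w10.pkl','rb'))
Rc=np.array([[-.001,.953,.302],[1,0,.002],[.002,.302,-.953]]); tc=np.array([.08615,.0004,-.1649])
c2=dict(c); c2['xyz']=tc; c2['attitude']=R.from_matrix(Rc).as_rotvec()
A=np.array([(a,b,h) for h in(-.045,.045) for a,b in((.025,-.0175),(.025,.0175),(-.025,.0175),(-.025,-.0175))])[:6]
px=np.array([(143,207),(419,207),(412,543),(158,541),(195,41),(374,41)])/4.2+[260,170]-.4
f=lambda v:(proj(c2,A@R.from_euler('zy',v[3:]).as_matrix().T+v[:3])-px).ravel()
r=least_squares(f,[0,0,.03,0,0]); print(r.x[:3].round(4),np.degrees(r.x[3:]),r.fun.reshape(-1,2).round(1).tolist())
r=least_squares(lambda v:f(np.r_[v,0]),[0,0,.03,0]); print(r.x[:3].round(4),np.degrees(r.x[3:]),r.fun.reshape(-1,2).round(1).tolist())
```

```text
[0.0018 0.0004 0.033 ] [-0.2391095  -0.23968354] [[0.5, 0.0], [0.3, -0.2], [-0.5, -0.2], [0.1, 0.5], [-0.5, 0.1], [-0.2, -0.1]]
[0.0018 0.0004 0.0332] [-0.23949883] [[0.5, 0.3], [0.2, 0.0], [-0.5, -0.3], [0.2, 0.4], [-0.5, -0.2], [-0.2, -0.4]]
```

```bash
cat >> h.py <<'E'
def tcp_from_cam(c):
    Rc=np.array([[-.001,.953,.302],[1,0,.002],[.002,.302,-.953]]); tc=np.array([.08615,.0004,-.1649])
    T=att(c)@Rc.T; return np.array(c['xyz'])-T@tc, T
E
python3 - <<'E'
from h import *
for i in range(3):
    c=read_camera('wrist'); s=read_state(); p,T=tcp_from_cam(c); print(p,s['tool_pos'],np.degrees(np.arctan2(T[1,0],T[0,0])))
st=plan([.4640,-.3341,.188],down(128.5),claw=1,n=5,start=(p,T))
E
```

```text
[ 0.39408128 -0.2407141   0.24807018] [ 0.39175348 -0.23998934  0.24820012] 128.6947562105159
[ 0.39413033 -0.24075667  0.2481445 ] [ 0.39178743 -0.24009363  0.24826389] 128.6970017848934
[ 0.39415393 -0.24083994  0.24818478] [ 0.39178418 -0.24017843  0.24827027] 128.6926976250876
[{"claw":1,"linear":[-2.33,-0.08,1.2],"angular":[0,0,0]},{"claw":1,"linear":[-2.33,-0.08,1.2],"angular":[0,0,0]},{"claw":1,"linear":[-2.33,-0.08,1.2],"angular":[0,0,0]},{"claw":1,"linear":[-2.33,-0.08,1.2],"angular":[0,0,0]},{"claw":1,"linear":[-2.33,-0.07,1.2],"angular":[0.2,-0.1,0.2]}]
```

Call:
drive_tool([
  {"claw": 1,"linear": [-2.33,-0.08,1.2],"angular": [0,0,0]},
  {"claw": 1,"linear": [-2.33,-0.08,1.2],"angular": [0,0,0]},
  {"claw": 1,"linear": [-2.33,-0.08,1.2],"angular": [0,0,0]},
  {"claw": 1,"linear": [-2.33,-0.08,1.2],"angular": [0,0,0]},
  {"claw": 1,"linear": [-2.33,-0.07,1.2],"angular": [0,0,0.2]},
  {"claw": 1,"linear": [0,0,0],"angular": [0,0,0]},
  {"claw": 1,"linear": [0,0,0],"angular": [0,0,0]},
])

```text
t: 18.5
tool_pos: [0.4611, -0.3336, 0.1883]
orientation: [-1.366, -2.828, -0.0]
force: [0.7, -0.6, -0.4]
opening: 0.0348
```

Run:
```python
from h import *
import pickle
c=read_camera('wrist'); pickle.dump(c,open('w11.pkl','wb')); s=read_state(); p,T=tcp_from_cam(c); print(p,s['tool_pos'],np.degrees(np.arctan2(T[1,0],T[0,0])))
p=c['pixels'][:,:,::-1]
cv2.imwrite('pics/w11c.png',cv2.resize(p[160:320,240:420],None,fx=3.7,fy=3.7,interpolation=cv2.INTER_CUBIC))
c=read_camera('side'); pickle.dump(c,open('s11.pkl','wb')); p=c['pixels'][:,:,::-1]
cv2.imwrite('pics/s11.png',cv2.resize(p[60:200,340:480],None,fx=4.2,fy=4.2,interpolation=cv2.INTER_CUBIC))
```

```text
[ 0.46346177 -0.334376    0.18827056] [ 0.46119627 -0.33366643  0.1886823 ] 128.4429312743261
```

View pics/w11c.png

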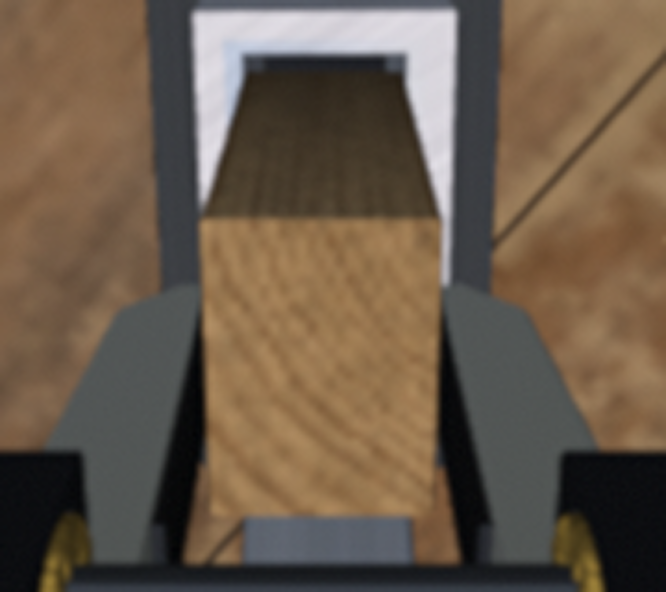

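View pics/s11.png

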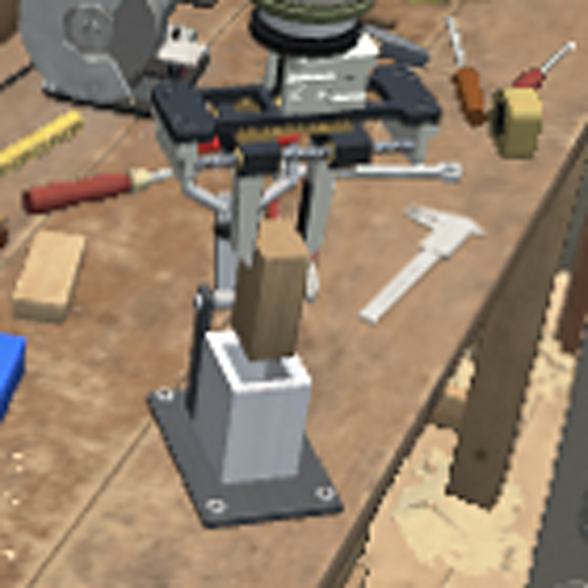

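Run:
```python
from h import *
import pickle
c=pickle.load(open('w11.pkl','rb')); T=down(128.5); 
f=lambda pts,z: onz(c,np.array(pts)/3.7+[240,160]-.4,z)@T[:,:2]
rim=f([(192,11),(457,11)],.098); print('rim far edge tool x,y',rim.round(4).tolist(),'centre x',rim[:,0].mean()-.0375,'y',rim[:,1].mean())
for zb in (.108,.1105,.113):
    b=f([(245,72),(405,72)],zb); print(zb,b.round(4).tolist(),'centre x',b[:,0].mean()-.025,b[:,1].mean(), 'w',b[1,1]-b[0,1])
t=f([(202,217),(440,217),(433,517),(212,517)],.1105+.09); print('top',t.round(4).tolist(),t.mean(0))
# side
c=pickle.load(open('s11.pkl','rb'))
g=lambda pts,z: onz(c,np.array(pts)/4.2+[340,60]-.4,z)@T[:,:2]
print('side top face block',g([(258,222),(306,240)],.2005).round(4).tolist(),'bottom near corners',g([(233,325),(247,352),(296,358)],.1105).round(4).tolist())
print('rim',g([(205,333),(283,322),(311,378),(233,391)],.098).round(4).tolist(),g([(205,333),(283,322),(311,378),(233,391)],.098).mean(0))
```

```text
rim far edge tool x,y [[-0.5118, 0.1252], [-0.512, 0.1855]] centre x -0.549406665973217 y 0.15537314633998112
0.108 [[-0.5237, 0.1377], [-0.5238, 0.1732]] centre x -0.5487457329577922 0.15543297610647294 w 0.03554650492067596
0.1105 [[-0.5231, 0.1378], [-0.5232, 0.173]] centre x -0.5481413524478843 0.1554240368111012 w 0.035184250868412814
0.113 [[-0.5225, 0.138], [-0.5226, 0.1728]] centre x -0.5475369719379762 0.15541509751572946 w 0.03482199681614967
top [[-0.5228, 0.1374], [-0.5229, 0.1716], [-0.5735, 0.1721], [-0.5734, 0.1372]] [-0.54814642  0.15456755]
side top face block [[-0.5764, 0.1589], [-0.5473, 0.132]] bottom near corners [[-0.5772, 0.1675], [-0.5417, 0.1675], [-0.5281, 0.1338]]
rim [[-0.5877, 0.1852], [-0.5918, 0.1217], [-0.5184, 0.1237], [-0.5127, 0.1857]] [-0.5526467   0.15404429]
```

The block sits about 1 mm too far toward tool +x and is centred in y. I'll correct that and lower it.

Call:
drive_tool([
  {"claw": 1,"linear": [-0.12,0,0],"angular": [0,0,0]},
  {"claw": 1,"linear": [0,0,0.8],"angular": [0,0,0]},
  {"claw": 1,"linear": [0,0,0.8],"angular": [0,0,0]},
  {"claw": 1,"linear": [0,0,0.8],"angular": [0,0,0]},
  {"claw": 1,"linear": [0,0,0],"angular": [0,0,0]},
])

```text
t: 19.23
tool_pos: [0.4614, -0.3347, 0.1626]
orientation: [-1.366, -2.826, -0.001]
force: [-0.8, -0.7, -2.0]
opening: 0.0348
```

Call:
drive_tool([
  {"claw": 1,"linear": [0,0,0.8],"angular": [0,0,0]},
  {"claw": 1,"linear": [0,0,0.8],"angular": [0,0,0]},
  {"claw": 1,"linear": [0,0,0],"angular": [0,0,0]},
])

```text
t: 19.6
tool_pos: [0.4614, -0.3347, 0.1468]
orientation: [-1.366, -2.826, -0.001]
force: [0.9, -0.1, -0.3]
opening: 0.0349
```

Call:
drive_tool([
  {"claw": 1,"linear": [0,0,1.1],"angular": [0,0,0]},
  {"claw": 1,"linear": [0,0,1.1],"angular": [0,0,0]},
  {"claw": 1,"linear": [0,0,1.1],"angular": [0,0,0]},
  {"claw": 1,"linear": [0,0,0],"angular": [0,0,0]},
])

```text
t: 20.1
tool_pos: [0.4614, -0.3347, 0.1135]
orientation: [-1.366, -2.826, -0.001]
force: [1.1, 0.9, 0.2]
opening: 0.0346
```

Call:
drive_tool([
  {"claw": 1,"linear": [0,0,0.3],"angular": [0,0,0]},
  {"claw": 1,"linear": [0,0,0.2],"angular": [0,0,0]},
  {"claw": 1,"linear": [0,0,0],"angular": [0,0,0]},
])

```text
t: 20.48
tool_pos: [0.4619, -0.3351, 0.11]
orientation: [-1.367, -2.828, -0.0]
force: [-1.0, 0.2, -1.0]
opening: 0.0349
```

Call:
drive_tool([
  {"claw": 1,"linear": [0,0,0.15],"angular": [0,0,0]},
  {"claw": 1,"linear": [0,0,0],"angular": [0,0,0]},
])

```text
t: 20.72
tool_pos: [0.4619, -0.3351, 0.1084]
orientation: [-1.367, -2.828, -0.0]
force: [-0.3, 0.1, -0.3]
opening: 0.0351
```

Run:
```python
from h import *
s=read_state(); print(s['tool_pos'],s['force'])
c=read_camera('side'); p=c['pixels'][:,:,::-1]
cv2.imwrite('pics/s12.png',cv2.resize(p[70:190,360:460],None,fx=5,fy=5,interpolation=cv2.INTER_CUBIC))
```

```text
[ 0.46190804 -0.33510769  0.10842241] [-0.29702834  0.05617508 -0.29497197]
```

View pics/s12.png

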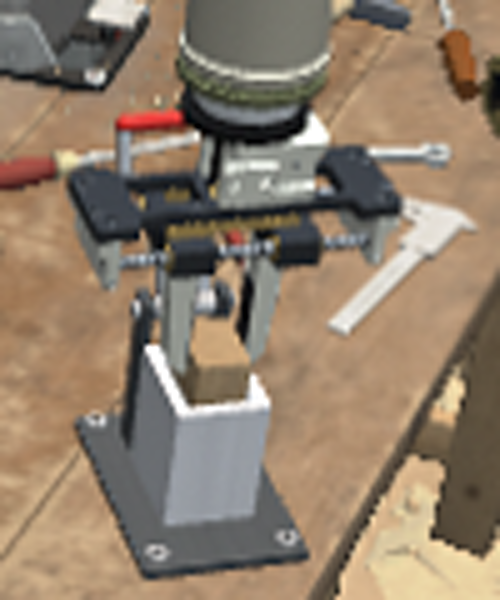

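The block is in the pocket and still slightly above the pad. I'll use 1 mm steps so the pad isn't pressed by hand.

Call:
drive_tool([
  {"claw": 1,"linear": [0,0,0.1],"angular": [0,0,0]},
  {"claw": 1,"linear": [0,0,0],"angular": [0,0,0]},
])

```text
t: 21.02
tool_pos: [0.4619, -0.3351, 0.1074]
orientation: [-1.367, -2.828, -0.0]
force: [-0.4, -0.5, -0.5]
opening: 0.0344
```

Call:
drive_tool([
  {"claw": 1,"linear": [0,0,0.1],"angular": [0,0,0]},
  {"claw": 1,"linear": [0,0,0],"angular": [0,0,0]},
])

```text
t: 21.28
tool_pos: [0.4619, -0.3351, 0.1064]
orientation: [-1.367, -2.828, -0.0]
force: [-0.6, 0.0, -0.6]
opening: 0.0346
```

Call:
drive_tool([
  {"claw": 1,"linear": [0,0,0.1],"angular": [0,0,0]},
  {"claw": 1,"linear": [0,0,0],"angular": [0,0,0]},
])

```text
t: 21.52
tool_pos: [0.4619, -0.3351, 0.1054]
orientation: [-1.367, -2.828, -0.0]
force: [0.2, -0.4, -0.7]
opening: 0.035
```

Call:
drive_tool([
  {"claw": 1,"linear": [0,0,0.1],"angular": [0,0,0]},
  {"claw": 1,"linear": [0,0,0],"angular": [0,0,0]},
])

```text
t: 21.78
tool_pos: [0.4619, -0.3351, 0.1044]
orientation: [-1.367, -2.828, -0.0]
force: [0.2, 0.2, -1.2]
opening: 0.0348
```

Call:
drive_tool([
  {"claw": 1,"linear": [0,0,0.1],"angular": [0,0,0]},
  {"claw": 1,"linear": [0,0,0],"angular": [0,0,0]},
])

```text
t: 22.02
tool_pos: [0.4619, -0.3351, 0.1034]
orientation: [-1.367, -2.828, -0.0]
force: [0.6, -0.8, -0.9]
opening: 0.0348
```

Call:
drive_tool([
  {"claw": 1,"linear": [0,0,0.1],"angular": [0,0,0]},
  {"claw": 1,"linear": [0,0,0],"angular": [0,0,0]},
])

```text
t: 22.28
tool_pos: [0.4619, -0.3351, 0.1024]
orientation: [-1.367, -2.828, -0.0]
force: [-0.1, 0.2, -0.4]
opening: 0.0345
```

Call:
drive_tool([
  {"claw": 1,"linear": [0,0,0.1],"angular": [0,0,0]},
  {"claw": 1,"linear": [0,0,0],"angular": [0,0,0]},
])

```text
t: 22.52
tool_pos: [0.4622, -0.3353, 0.1021]
orientation: [1.367, 2.828, -0.0]
force: [-0.7, 1.3, 4.3]
opening: 0.0347
```

Run:
```python
from h import *
s=read_state(); print(s['tool_pos'],s['force'])
c=read_camera('side'); p=c['pixels'][:,:,::-1]
cv2.imwrite('pics/s13.png',cv2.resize(p[70:190,360:460],None,fx=5,fy=5,interpolation=cv2.INTER_CUBIC))
c=read_camera('wrist'); save(c,'w13.png')
```

```text
[ 0.46217384 -0.33532699  0.10206426] [-0.72789292  1.305518    4.3105724 ]
```

View pics/s13.png

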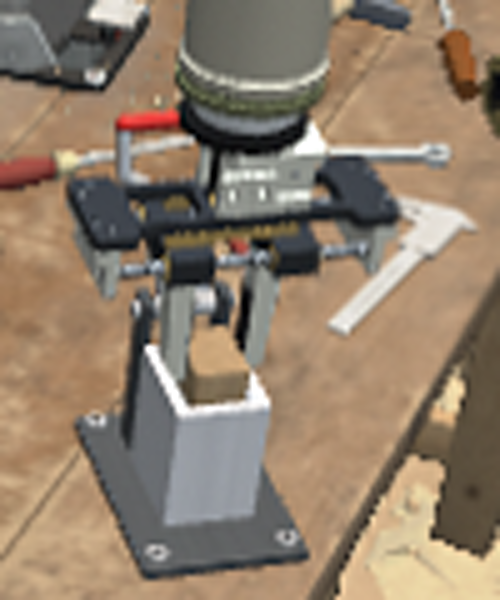

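View pics/w13.png

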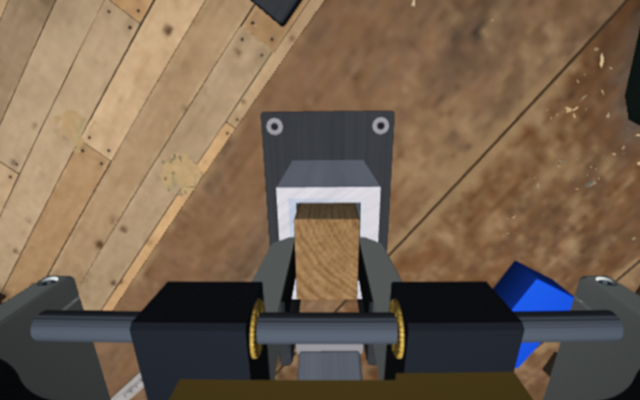

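Contact reads 4.3 N, and the block stands about 20 mm out of the housing. I'll release it and lift away.

Call:
drive_tool([
  {"claw": 0.55,"linear": [0,0,0],"angular": [0,0,0]},
  {"claw": 0.4,"linear": [0,0,0],"angular": [0,0,0]},
  {"claw": 0.4,"linear": [0,0,0],"angular": [0,0,0]},
  {"claw": 0.4,"linear": [0,0,-1],"angular": [0,0,0]},
  {"claw": 0.4,"linear": [0,0,-3],"angular": [0,0,0]},
  {"claw": 0.4,"linear": [0,0,-5],"angular": [0,0,0]},
  {"claw": 0.4,"linear": [2,0,-6],"angular": [0,0,0]},
  {"claw": 0.4,"linear": [4,0,-4],"angular": [0,0,0]},
  {"claw": 0.4,"linear": [4,0,0],"angular": [0,0,0]},
  {"claw": 0.4,"linear": [0,0,0],"angular": [0,0,0]},
])

```text
t: 23.88
tool_pos: [0.3995, -0.2559, 0.2927]
orientation: [1.365, 2.827, -0.001]
force: [0.6, -0.1, -0.7]
opening: 0.0559
```

Run:
```python
from h import *
import pickle
s=read_state(); print(s['tool_pos'],s['opening'])
c=read_camera('side'); pickle.dump(c,open('s14.pkl','wb')); p=c['pixels'][:,:,::-1]
cv2.imwrite('pics/s14.png',cv2.resize(p[70:190,360:460],None,fx=5,fy=5,interpolation=cv2.INTER_CUBIC))
c=read_camera('wrist'); save(c,'w14.png'); pickle.dump(c,open('w14.pkl','wb'))
```

```text
[ 0.39952666 -0.25588989  0.29269291] 0.055912566099685715
```

View pics/s14.png

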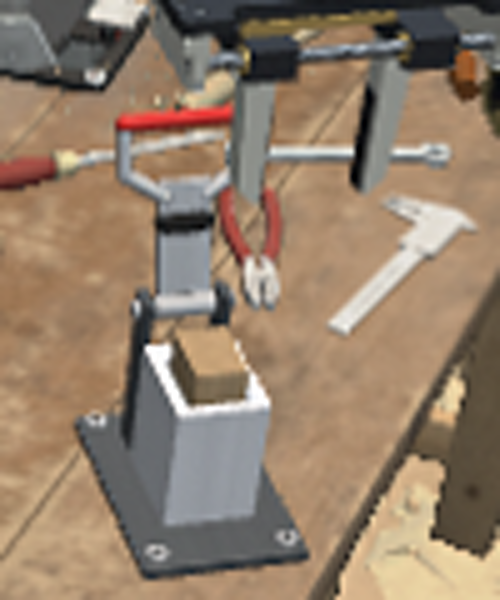

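View pics/w14.png

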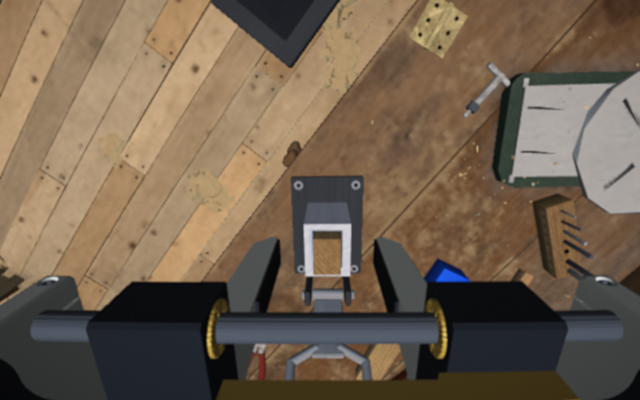

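The block rests in the pocket at crop (210,365), upright and released, with the clamp still open. Next I'll turn the tool and straddle the red bar from above, with the jaws along the jig's x.

```bash
cat >> h.py <<'E'
J0=np.array([.4615,-.3343,0]); ex=np.array([np.cos(np.radians(-51.5)),np.sin(np.radians(-51.5)),0])
def bar(a,dx=0,dz=0): return J0+ex*(.055-.12*np.cos(a)+dx)+np.array([0,0,.115+.12*np.sin(a)+dz])
E
python3 - <<'E'
from h import *
import pickle
from scipy.optimize import least_squares
c=pickle.load(open('s14.pkl','rb')); 
# bar left end & visible line
px=(np.array([(118,122),(230,115)])/5+[360,70]-.4)
ey=np.array([-ex[1],ex[0],0])
for a in (1.8,1.85,1.9,1.95,2.0): print(a,proj(c,[bar(a)-.04*ey,bar(a)+.04*ey]).round(1).tolist(), px.round(1).tolist())
print(bar(1.92))
plan(bar(1.92)+[0,0,.055],down(38.5),claw=.35,n=11)
E
```

```text
1.8 [[411.0, 93.2], [386.2, 95.3]] [[383.2, 94.0], [405.6, 92.6]]
1.85 [[410.4, 92.7], [385.7, 94.8]] [[383.2, 94.0], [405.6, 92.6]]
1.9 [[409.7, 92.3], [385.1, 94.4]] [[383.2, 94.0], [405.6, 92.6]]
1.95 [[409.1, 92.0], [384.5, 94.1]] [[383.2, 94.0], [405.6, 92.6]]
2.0 [[408.4, 91.8], [384.0, 93.9]] [[383.2, 94.0], [405.6, 92.6]]
[ 0.52129748 -0.40947574  0.22775746]
[{"claw":0.35,"linear":[-1.77,0,0.08],"angular":[0,0,8.2]},{"claw":0.35,"linear":[-1.75,0.26,0.08],"angular":[0,0,8.2]},{"claw":0.35,"linear":[-1.69,0.5,0.09],"angular":[0,0,8.2]},{"claw":0.35,"linear":[-1.61,0.74,0.08],"angular":[0,0,8.2]},{"claw":0.35,"linear":[-1.49,0.96,0.08],"angular":[0,0,8.2]},{"claw":0.35,"linear":[-1.33,1.16,0.08],"angular":[0,0,8.2]},{"claw":0.35,"linear":[-1.16,1.34,0.09],"angular":[0,0,8.2]},{"claw":0.35,"linear":[-0.95,1.49,0.08],"angular":[0,0,8.2]},{"claw":0.35,"linear":[-0.73,1.61,0.08],"angular":[0,0,8.2]},{"claw":0.35,"linear":[-0.49,1.7,0.08],"angular":[0,0,8.2]},{"claw":0.35,"linear":[-0.24,1.75,0.09],"angular":[0.1,0,7.9]}]
```

Call:
drive_tool([
  {"claw": 0.35,"linear": [-1.77,0,0.08],"angular": [0,0,8.2]},
  {"claw": 0.35,"linear": [-1.75,0.26,0.08],"angular": [0,0,8.2]},
  {"claw": 0.35,"linear": [-1.69,0.5,0.09],"angular": [0,0,8.2]},
  {"claw": 0.35,"linear": [-1.61,0.74,0.08],"angular": [0,0,8.2]},
  {"claw": 0.35,"linear": [-1.49,0.96,0.08],"angular": [0,0,8.2]},
  {"claw": 0.35,"linear": [-1.33,1.16,0.08],"angular": [0,0,8.2]},
  {"claw": 0.35,"linear": [-1.16,1.34,0.09],"angular": [0,0,8.2]},
  {"claw": 0.35,"linear": [-0.95,1.49,0.08],"angular": [0,0,8.2]},
  {"claw": 0.35,"linear": [-0.73,1.61,0.08],"angular": [0,0,8.2]},
  {"claw": 0.35,"linear": [-0.49,1.7,0.08],"angular": [0,0,8.2]},
  {"claw": 0.35,"linear": [-0.24,1.75,0.09],"angular": [0,0,7.9]},
  {"claw": 0.35,"linear": [0,0,0],"angular": [0,0,0]},
])

```text
t: 25.48
tool_pos: [0.5213, -0.4105, 0.2797]
orientation: [-2.964, -1.034, 0.002]
force: [0.4, 0.4, -0.5]
opening: 0.0602
```

Run:
```python
from h import *
import pickle
s=read_state(); print(s['tool_pos'],s['opening'],s['q'].round(2),(s['tool_pos']-bar(1.92)).round(4))
c=read_camera('wrist'); save(c,'w15.png'); pickle.dump(c,open('w15.pkl','wb'))
p,T=tcp_from_cam(c); print(p)
ey=np.array([-ex[1],ex[0],0])
for a in (1.85,1.9,1.95,2.): print(a,proj(c,[bar(a)-.04*ey,bar(a)+.04*ey]).round(0).tolist())
```

```text
[ 0.52132343 -0.41047478  0.27968239] 0.0602340351682601 [-0.74  0.29  1.19 -0.    1.66  0.16] [ 0.     -0.001   0.0519]
[ 0.52169048 -0.41094428  0.27968189]
1.85 [[315.0, 269.0], [314.0, 170.0]]
1.9 [[322.0, 268.0], [322.0, 169.0]]
1.95 [[329.0, 267.0], [329.0, 169.0]]
2.0 [[336.0, 265.0], [337.0, 168.0]]
```

View pics/w15.png

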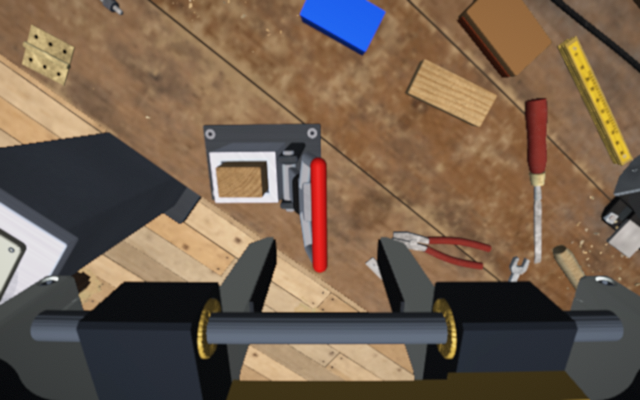

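The bar is seen at column 319 (rows 158–270), between the open fingers, and the clamp is at about 1.88 rad. I'll centre on it, go down and close loosely around it.

Call:
drive_tool([
  {"claw": 0.35,"linear": [0.2,-0.45,2],"angular": [0,0,0]},
  {"claw": 0.35,"linear": [0,0,2],"angular": [0,0,0]},
  {"claw": 0.35,"linear": [0,0,1.5],"angular": [0,0,0]},
  {"claw": 0.35,"linear": [0,0,1.2],"angular": [0,0,0]},
  {"claw": 0.6,"linear": [0,0,0],"angular": [0,0,0]},
  {"claw": 0.7,"linear": [0,0,0],"angular": [0,0,0]},
  {"claw": 0.7,"linear": [0,0,0],"angular": [0,0,0]},
  {"claw": 0.7,"linear": [0,0,0],"angular": [0,0,0]},
], newtons=8)

```text
t: 26.52
tool_pos: [0.5201, -0.4048, 0.2153]
orientation: [2.966, 1.036, 0.0]
force: [0.1, -0.0, -0.7]
opening: 0.029
```

Run:
```python
from h import *
s=read_state(); print(s['tool_pos'],s['opening'],s['force'])
c=read_camera('wrist'); save(c,'w16.png')
st=(s['tool_pos'],R.from_rotvec(s['orientation']).as_matrix())
for a in (1.7,1.5,1.3,1.1,.9,.7,.5):
    # +x finger inner face should touch bar on +x side: tcp x = bar x +6mm - opening/2 ; lead a bit
    st=plan(bar(a,dx=-.008,dz=-.016),down(38.5),claw=.7,n=2,start=st)
```

```text
[ 0.52006355 -0.40479416  0.21534867] 0.029024454576883924 [ 0.061557   -0.02250232 -0.66630893]
[{"claw":0.7,"linear":[-0.1,-1.46,-0.13],"angular":[0,0,0]},{"claw":0.7,"linear":[-0.09,-1.46,-0.14],"angular":[0,0,0]}]
[{"claw":0.7,"linear":[0,-1.2,-0.03],"angular":[0,0,0]},{"claw":0.7,"linear":[0,-1.19,-0.04],"angular":[0,0,0]}]
[{"claw":0.7,"linear":[0,-1.18,0.2],"angular":[0,0,0]},{"claw":0.7,"linear":[-0.01,-1.18,0.21],"angular":[0,0,0]}]
[{"claw":0.7,"linear":[0,-1.12,0.43],"angular":[0,0,0]},{"claw":0.7,"linear":[0,-1.12,0.44],"angular":[0,0,0]}]
[{"claw":0.7,"linear":[0,-1.01,0.64],"angular":[0,0,0]},{"claw":0.7,"linear":[0,-1,0.65],"angular":[0,0,0]}]
[{"claw":0.7,"linear":[0,-0.86,0.83],"angular":[0,0,0]},{"claw":0.7,"linear":[0,-0.86,0.84],"angular":[0,0,0]}]
[{"claw":0.7,"linear":[0,-0.68,0.99],"angular":[0,0,0]},{"claw":0.7,"linear":[0,-0.68,0.98],"angular":[0,0,0]}]
```

View pics/w16.png

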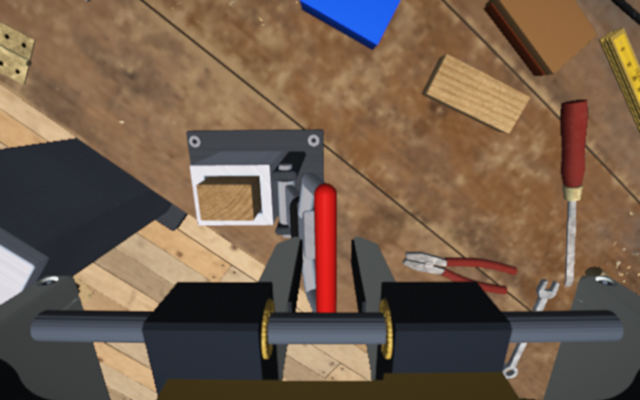

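The bar at (325,250) is between the fingers. I'll swing it over along the arc.

Call:
drive_tool([
  {"claw": 0.7,"linear": [-0.1,-1.46,-0.13],"angular": [0,0,0]},
  {"claw": 0.7,"linear": [-0.09,-1.46,-0.14],"angular": [0,0,0]},
  {"claw": 0.7,"linear": [0,-1.2,-0.03],"angular": [0,0,0]},
  {"claw": 0.7,"linear": [0,-1.2,-0.04],"angular": [0,0,0]},
  {"claw": 0.7,"linear": [0,-1.18,0.2],"angular": [0,0,0]},
  {"claw": 0.7,"linear": [0,-1.18,0.21],"angular": [0,0,0]},
  {"claw": 0.7,"linear": [0,-1.12,0.43],"angular": [0,0,0]},
  {"claw": 0.7,"linear": [0,-1.12,0.44],"angular": [0,0,0]},
  {"claw": 0.7,"linear": [0,0,0],"angular": [0,0,0]},
])

```text
t: 27.7
tool_pos: [0.4557, -0.327, 0.2043]
orientation: [-2.964, -1.035, 0.002]
force: [-0.9, 0.4, -0.5]
opening: 0.0278
```

Run:
```python
from h import *
s=read_state(); print(s['tool_pos'],s['opening'],s['force'],(s['tool_pos']-bar(1.1)).round(4))
c=read_camera('side');p=c['pixels'][:,:,::-1]
cv2.imwrite('pics/s17.png',cv2.resize(p[60:180,360:480],None,fx=4.5,fy=4.5,interpolation=cv2.INTER_CUBIC))
```

```text
[ 0.45568013 -0.32695335  0.20432578] 0.027840650318415205 [-0.94967485  0.41086414 -0.46675773] [-0.0062  0.0078 -0.0176]
```

View pics/s17.png

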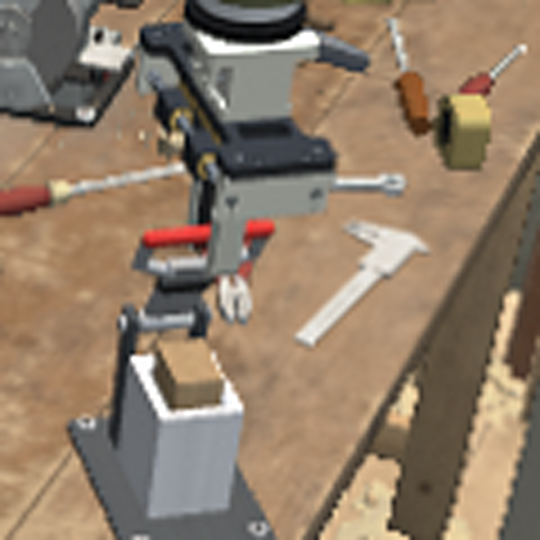

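The clamp is following the tool, with the bar at crop (205,237). I'll continue.

Call:
drive_tool([
  {"claw": 0.7,"linear": [0,-1.01,0.64],"angular": [0,0,0]},
  {"claw": 0.7,"linear": [0,-1.01,0.65],"angular": [0,0,0]},
  {"claw": 0.7,"linear": [0,-0.86,0.83],"angular": [0,0,0]},
  {"claw": 0.7,"linear": [0,-0.86,0.84],"angular": [0,0,0]},
  {"claw": 0.7,"linear": [0,-0.68,0.99],"angular": [0,0,0]},
  {"claw": 0.7,"linear": [0,-0.68,0.98],"angular": [0,0,0]},
  {"claw": 0.7,"linear": [0,0,0],"angular": [0,0,0]},
])

```text
t: 28.62
tool_pos: [0.4241, -0.2874, 0.1545]
orientation: [-2.964, -1.035, 0.002]
force: [0.9, -0.8, -1.1]
opening: 0.0276
```

Run:
```python
from h import *
s=read_state(); print(s['tool_pos'],s['opening'],s['force'],(s['tool_pos']-bar(.5)).round(4))
c=read_camera('side');p=c['pixels'][:,:,::-1]
cv2.imwrite('pics/s18.png',cv2.resize(p[60:180,360:480],None,fx=4.5,fy=4.5,interpolation=cv2.INTER_CUBIC))
st=(s['tool_pos'],R.from_rotvec(s['orientation']).as_matrix())
st=plan(bar(.5,dx=-.008,dz=.04),down(38.5),claw=.7,n=2,start=st)
st=plan(bar(.5,dx=-.003,dz=.03),down(38.5),claw=1,n=2,start=st)
for a in (.4,.3): st=plan(bar(a,dx=-.003,dz=.006),down(38.5),claw=1,n=2,start=st)
for a in (.2,.1,.0): st=plan(bar(a,dx=-.003,dz=.004),down(38.5),claw=1,n=2,start=st)
```

```text
[ 0.42412843 -0.28744098  0.15446748] 0.02764129003792113 [ 0.87885389 -0.79955698 -1.05991017] [-0.0061  0.0075 -0.0181]
[{"claw":0.7,"linear":[0,0.08,-2.9],"angular":[-0.1,0,0]},{"claw":0.7,"linear":[0.01,0.08,-2.91],"angular":[0,0,0]}]
[{"claw":1,"linear":[0,0.25,0.5],"angular":[0,0,0]},{"claw":1,"linear":[0,0.25,0.5],"angular":[0,0,0]}]
[{"claw":1,"linear":[0,-0.26,1.74],"angular":[0,0,0]},{"claw":1,"linear":[0,-0.26,1.74],"angular":[0,0,0]}]
[{"claw":1,"linear":[0,-0.21,0.57],"angular":[0,0,0]},{"claw":1,"linear":[0,-0.21,0.56],"angular":[0,0,0]}]
[{"claw":1,"linear":[0,-0.15,0.68],"angular":[0,0,0]},{"claw":1,"linear":[0,-0.14,0.68],"angular":[0,0,0]}]
[{"claw":1,"linear":[0,-0.09,0.59],"angular":[0,0,0]},{"claw":1,"linear":[0,-0.09,0.6],"angular":[0,0,0]}]
[{"claw":1,"linear":[0,-0.03,0.6],"angular":[0,0,0]},{"claw":1,"linear":[0,-0.03,0.6],"angular":[0,0,0]}]
```

View pics/s18.png

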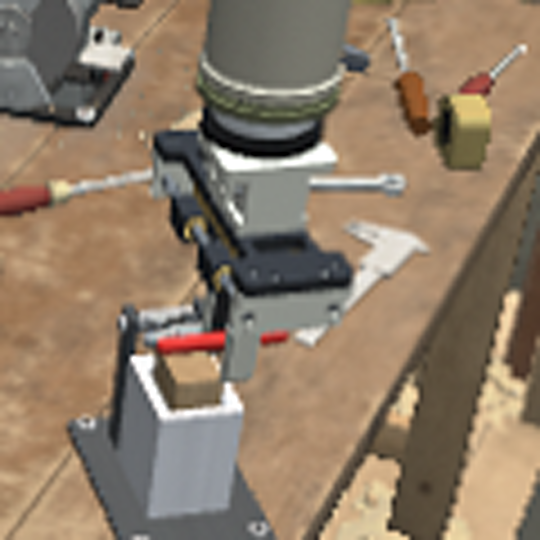

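The bar is now low, at crop (220,340), and the clamp is near 0.5 rad. I'll lift, shut the fingers and push the bar down from above.

Call:
drive_tool([
  {"claw": 0.7,"linear": [0,0.08,-2.9],"angular": [0,0,0]},
  {"claw": 0.7,"linear": [0,0.08,-2.9],"angular": [0,0,0]},
  {"claw": 1,"linear": [0,0.25,0],"angular": [0,0,0]},
  {"claw": 1,"linear": [0,0.25,0],"angular": [0,0,0]},
  {"claw": 1,"linear": [0,0,0],"angular": [0,0,0]},
  {"claw": 1,"linear": [0,0,0],"angular": [0,0,0]},
], newtons=20)

```text
t: 29.42
tool_pos: [0.4285, -0.2928, 0.2129]
orientation: [-2.964, -1.035, 0.002]
force: [0.1, 0.2, -0.2]
opening: 0.0007
```

Run:
```python
from h import *
import pickle
s=read_state(); print(s['tool_pos'],s['opening'],s['force'])
c=read_camera('wrist'); save(c,'w19.png')
c=read_camera('side');p=c['pixels'][:,:,::-1]
cv2.imwrite('pics/s19.png',cv2.resize(p[60:180,360:480],None,fx=4.5,fy=4.5,interpolation=cv2.INTER_CUBIC))
ey=np.array([-ex[1],ex[0],0])
for a in (.4,.5,.6): print(a,proj(c,[bar(a)-.04*ey,bar(a)+.04*ey]).round(1).tolist(),((proj(c,[bar(a)-.04*ey,bar(a)+.04*ey])-[360,60])*4.5).round(0).tolist())
st=(s['tool_pos'],R.from_rotvec(s['orientation']).as_matrix())
for a in (.45,.3): st=plan(bar(a,dx=-.003,dz=.006),down(38.5),claw=1,n=3,start=st)
for a in (.2,.1,.0): st=plan(bar(a,dx=-.003,dz=.004),down(38.5),claw=1,n=2,start=st)
```

```text
[ 0.4284711  -0.29282568  0.21286052] 0.0006522671020956694 [ 0.14790575  0.17977701 -0.21086769]
0.4 [[422.5, 136.9], [396.9, 139.5]] [[281.0, 346.0], [166.0, 358.0]]
0.5 [[422.5, 132.9], [396.8, 135.5]] [[281.0, 328.0], [165.0, 340.0]]
0.6 [[422.3, 128.9], [396.5, 131.4]] [[280.0, 310.0], [164.0, 321.0]]
[{"claw":1,"linear":[0,-0.1,1.32],"angular":[0,0,0]},{"claw":1,"linear":[0,-0.1,1.32],"angular":[0,0,0]},{"claw":1,"linear":[0.01,-0.09,1.33],"angular":[-0.1,0,0]}]
[{"claw":1,"linear":[0,-0.22,0.56],"angular":[0,0,0]},{"claw":1,"linear":[0,-0.22,0.55],"angular":[0,0,0]},{"claw":1,"linear":[0,-0.22,0.56],"angular":[0,0,0]}]
[{"claw":1,"linear":[0,-0.15,0.68],"angular":[0,0,0]},{"claw":1,"linear":[0,-0.15,0.68],"angular":[0,0,0]}]
[{"claw":1,"linear":[0,-0.09,0.59],"angular":[0,0,0]},{"claw":1,"linear":[0,-0.08,0.6],"angular":[0,0,0]}]
[{"claw":1,"linear":[0,-0.03,0.6],"angular":[0,0,0]},{"claw":1,"linear":[0,-0.03,0.6],"angular":[0,0,0]}]
```

View pics/s19.png

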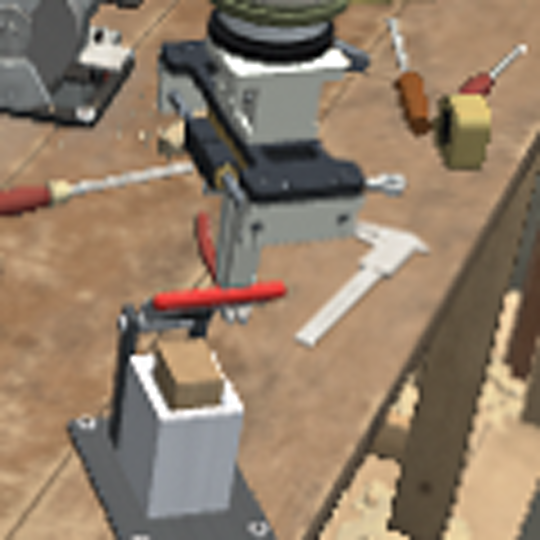

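View pics/w19.png

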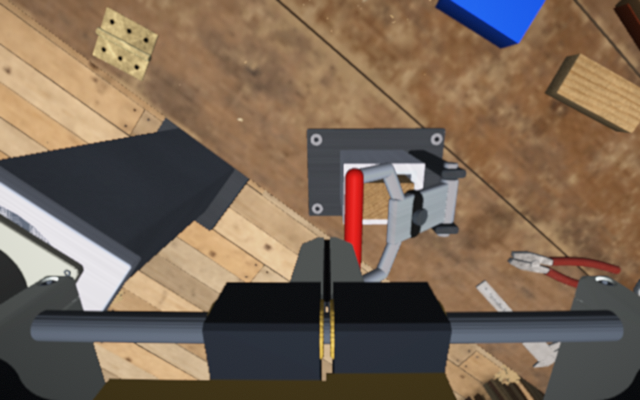

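In the side crop the bar rose slightly as the fingers withdrew, to (220,295), so the clamp is at about 0.7 rad. I need to shift 1.3 cm towards the hinge first, then push down along the arc.

Run:
```python
from h import *
s=read_state()
st=(s['tool_pos'],R.from_rotvec(s['orientation']).as_matrix())
st=plan(bar(.7,dx=-.002,dz=.02),down(38.5),claw=1,n=2,start=st)
st=plan(bar(.6,dx=-.002,dz=.006),down(38.5),claw=1,n=3,start=st)
for a in (.5,.4,.3,.2): st=plan(bar(a,dx=-.002,dz=.006),down(38.5),claw=1,n=2,start=st)
for a in (.1,.0): st=plan(bar(a,dx=-.002,dz=.005),down(38.5),claw=1,n=3,start=st)
```

```text
[{"claw":1,"linear":[0,0.7,0.05],"angular":[0,0,0]},{"claw":1,"linear":[0,0.7,0.06],"angular":[-0.1,0,0]}]
[{"claw":1,"linear":[0,-0.24,0.78],"angular":[0,0,0]},{"claw":1,"linear":[0,-0.25,0.79],"angular":[0,0,0]},{"claw":1,"linear":[0,-0.24,0.78],"angular":[0,0,0]}]
[{"claw":1,"linear":[0,-0.31,0.51],"angular":[0,0,0]},{"claw":1,"linear":[0,-0.32,0.51],"angular":[0,0,0]}]
[{"claw":1,"linear":[0,-0.26,0.54],"angular":[0,0,0]},{"claw":1,"linear":[0,-0.26,0.54],"angular":[0,0,0]}]
[{"claw":1,"linear":[0,-0.21,0.56],"angular":[0,0,0]},{"claw":1,"linear":[0,-0.2,0.57],"angular":[0,0,0]}]
[{"claw":1,"linear":[0,-0.15,0.58],"angular":[0,0,0]},{"claw":1,"linear":[0,-0.15,0.58],"angular":[0,0,0]}]
[{"claw":1,"linear":[0,-0.06,0.43],"angular":[0,0,0]},{"claw":1,"linear":[0,-0.06,0.43],"angular":[0,0,0]},{"claw":1,"linear":[0,-0.06,0.43],"angular":[0,0,0]}]
[{"claw":1,"linear":[0,-0.02,0.4],"angular":[0,0,0]},{"claw":1,"linear":[0,-0.02,0.4],"angular":[0,0,0]},{"claw":1,"linear":[0,-0.02,0.4],"angular":[0,0,0]}]
```

Call:
drive_tool([
  {"claw": 1,"linear": [0,0.7,0],"angular": [0,0,0]},
  {"claw": 1,"linear": [0,0.7,0],"angular": [0,0,0]},
  {"claw": 1,"linear": [0,-0.24,0.8],"angular": [0,0,0]},
  {"claw": 1,"linear": [0,-0.24,0.8],"angular": [0,0,0]},
  {"claw": 1,"linear": [0,-0.24,0.8],"angular": [0,0,0]},
  {"claw": 1,"linear": [0,-0.31,0.55],"angular": [0,0,0]},
  {"claw": 1,"linear": [0,-0.31,0.55],"angular": [0,0,0]},
  {"claw": 1,"linear": [0,0,0],"angular": [0,0,0]},
])

```text
t: 30.52
tool_pos: [0.4259, -0.2895, 0.1772]
orientation: [-2.955, -1.033, 0.008]
force: [-16.3, 17.3, 11.2]
opening: -0.0002
```

Run:
```python
from h import *
s=read_state(); print(s['tool_pos'],s['force'],s['tool_pos']-bar(.5))
c=read_camera('side');p=c['pixels'][:,:,::-1]
cv2.imwrite('pics/s20.png',cv2.resize(p[60:180,360:480],None,fx=4.5,fy=4.5,interpolation=cv2.INTER_CUBIC))
c=read_camera('wrist'); save(c,'w20.png')
```

```text
[ 0.42588033 -0.28951869  0.17718491] [-16.26258744  17.26820735  11.22257293] [-0.00430102  0.00540837  0.00465385]
```

View pics/s20.png

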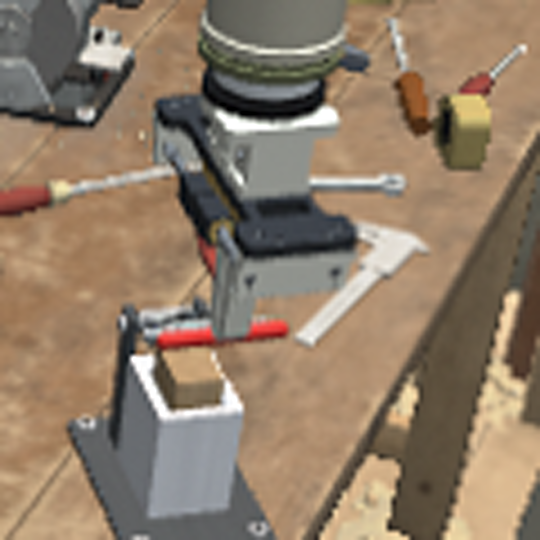

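View pics/w20.png

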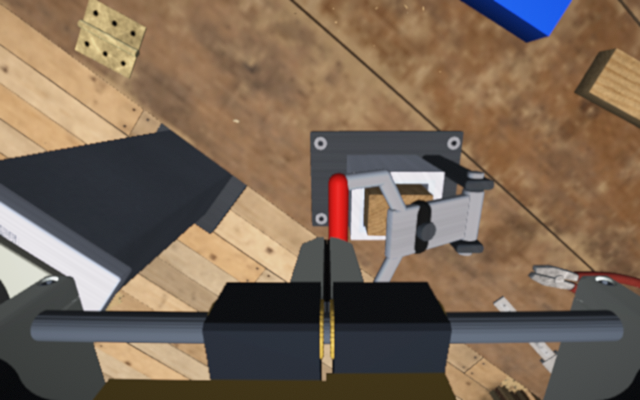

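The force shows the fingertips slipping off the front of the bar: the bar is at column 338 against the finger gap at 327. I'll lift and re-centre. Then I'll open the tips about 8 mm so the bar nests between them.

Call:
drive_tool([
  {"claw": 1,"linear": [0,0,-1.2],"angular": [0,0,0]},
  {"claw": 0.91,"linear": [0,0,-1.5],"angular": [0,0,0]},
  {"claw": 0.91,"linear": [0,0.6,0],"angular": [0,0,0]},
  {"claw": 0.91,"linear": [0,0,0],"angular": [0,0,0]},
])

```text
t: 31.12
tool_pos: [0.4334, -0.2991, 0.2061]
orientation: [2.966, 1.035, 0.0]
force: [-0.3, -0.5, -0.6]
opening: 0.0085
```

Run:
```python
from h import *
import pickle
s=read_state(); print(s['tool_pos'],s['force'],s['opening'])
c=read_camera('side');p=c['pixels'][:,:,::-1]
cv2.imwrite('pics/s21.png',cv2.resize(p[60:180,360:480],None,fx=4.5,fy=4.5,interpolation=cv2.INTER_CUBIC))
ey=np.array([-ex[1],ex[0],0])
for a in (.4,.5,.6,.7): print(a,((proj(c,[bar(a)-.04*ey,bar(a)+.04*ey])-[360,60])*4.5).round(0).tolist())
c=read_camera('wrist'); save(c,'w21.png')
for a in (.4,.5,.6,.7): print(a,proj(c,[bar(a)+.04*ey])[0].round(0).tolist())
d=s['tool_pos']-J0; print('tcp jig x',d@ex,'y',d@ey)
```

```text
[ 0.43343436 -0.29907786  0.20613049] [-0.29667197 -0.48761824 -0.55404697] 0.008450026849921216
0.4 [[281.0, 346.0], [166.0, 358.0]]
0.5 [[281.0, 328.0], [165.0, 340.0]]
0.6 [[280.0, 310.0], [164.0, 321.0]]
0.7 [[279.0, 292.0], [163.0, 303.0]]
0.4 [311.0, 172.0]
0.5 [318.0, 176.0]
0.6 [328.0, 179.0]
0.7 [340.0, 183.0]
tcp jig x -0.04503640466804781 y -3.81044541238329e-05
```

View pics/s21.png

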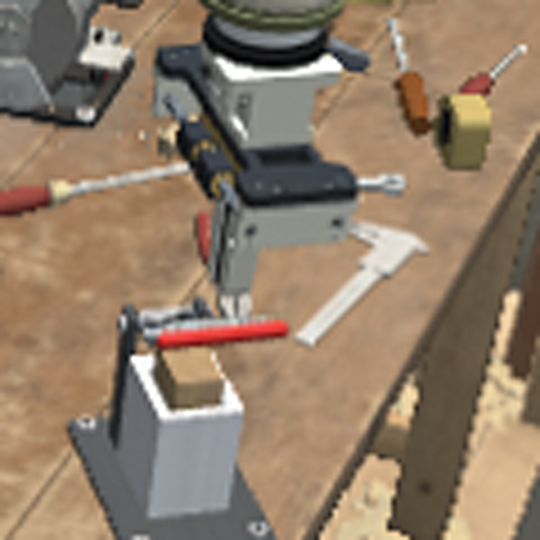

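View pics/w21.png

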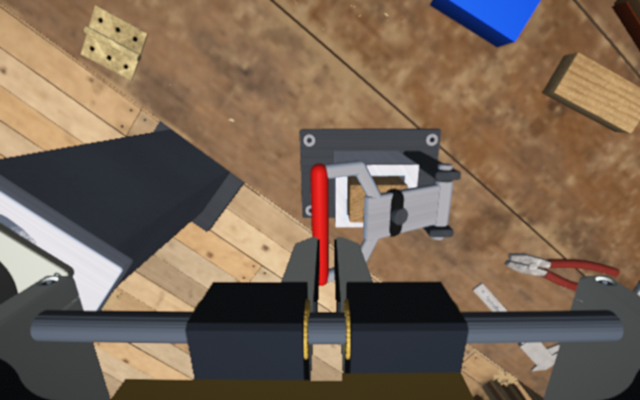

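The bar is at column 320 against the gap at 327, so I need 5 mm towards −y. Then I'll push down along the arc.

Run:
```python
from h import *
s=read_state()
st=(s['tool_pos'],R.from_rotvec(s['orientation']).as_matrix())
st=plan(bar(.5,dz=.015),down(38.5),claw=.91,n=2,start=st)
for a in (.5,.4,.3,.2,.1,0): st=plan(bar(a,dz=.0045),down(38.5),claw=.91,n=2,start=st)
```

```text
[{"claw":0.91,"linear":[0.01,-0.22,0.9],"angular":[0,0,0]},{"claw":0.91,"linear":[0,-0.23,0.89],"angular":[-0.1,0,0]}]
[{"claw":0.91,"linear":[0,0,0.53],"angular":[0,0,0]},{"claw":0.91,"linear":[0,0,0.52],"angular":[0,0,0]}]
[{"claw":0.91,"linear":[0,-0.26,0.54],"angular":[0,0,0]},{"claw":0.91,"linear":[0,-0.26,0.54],"angular":[0,0,0]}]
[{"claw":0.91,"linear":[0,-0.21,0.56],"angular":[0,0,0]},{"claw":0.91,"linear":[0,-0.2,0.57],"angular":[0,0,0]}]
[{"claw":0.91,"linear":[0,-0.15,0.58],"angular":[0,0,0]},{"claw":0.91,"linear":[0,-0.15,0.58],"angular":[0,0,0]}]
[{"claw":0.91,"linear":[0,-0.09,0.59],"angular":[0,0,0]},{"claw":0.91,"linear":[0,-0.09,0.6],"angular":[0,0,0]}]
[{"claw":0.91,"linear":[0,-0.03,0.6],"angular":[0,0,0]},{"claw":0.91,"linear":[0,-0.03,0.59],"angular":[0,0,0]}]
```

Call:
drive_tool([
  {"claw": 0.91,"linear": [0,-0.22,0.9],"angular": [0,0,0]},
  {"claw": 0.91,"linear": [0,-0.23,0.9],"angular": [0,0,0]},
  {"claw": 0.91,"linear": [0,0,0.53],"angular": [0,0,0]},
  {"claw": 0.91,"linear": [0,0,0.52],"angular": [0,0,0]},
  {"claw": 0.91,"linear": [0,-0.26,0.54],"angular": [0,0,0]},
  {"claw": 0.91,"linear": [0,-0.26,0.54],"angular": [0,0,0]},
  {"claw": 0.91,"linear": [0,0,0],"angular": [0,0,0]},
], newtons=40)

```text
t: 32.1
tool_pos: [0.4267, -0.2906, 0.1662]
orientation: [-2.965, -1.035, 0.001]
force: [0.1, -0.5, -0.7]
opening: 0.0084
```

Run:
```python
from h import *
s=read_state(); print(s['tool_pos'],s['force'],s['opening'],s['tool_pos']-bar(.4))
c=read_camera('side');p=c['pixels'][:,:,::-1]
cv2.imwrite('pics/s22.png',cv2.resize(p[60:180,360:480],None,fx=4.5,fy=4.5,interpolation=cv2.INTER_CUBIC))
c=read_camera('wrist'); save(c,'w22.png')
```

```text
[ 0.42672411 -0.29061148  0.16624338] [ 0.13393302 -0.49956944 -0.68246674] 0.008376132787133193 [-0.00020932  0.00023239  0.00451318]
```

View pics/s22.png

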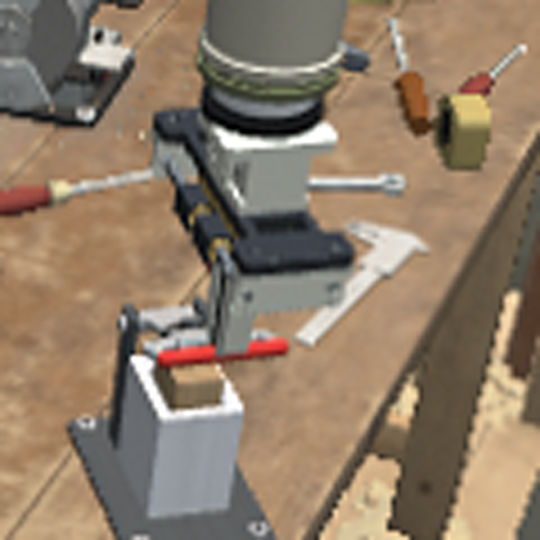

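View pics/w22.png

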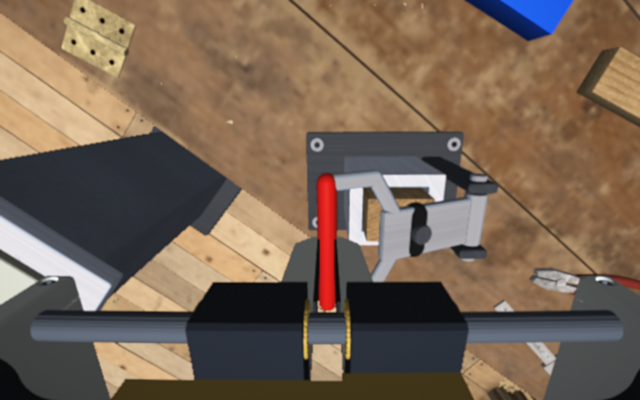

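The bar is nested at column 327 and the clamp is at about 0.4 rad. I'll continue down.

Call:
drive_tool([
  {"claw": 0.91,"linear": [0,-0.2,0.56],"angular": [0,0,0]},
  {"claw": 0.91,"linear": [0,-0.2,0.56],"angular": [0,0,0]},
  {"claw": 0.91,"linear": [0,-0.15,0.58],"angular": [0,0,0]},
  {"claw": 0.91,"linear": [0,-0.15,0.58],"angular": [0,0,0]},
  {"claw": 0.91,"linear": [0,-0.09,0.6],"angular": [0,0,0]},
  {"claw": 0.91,"linear": [0,-0.09,0.6],"angular": [0,0,0]},
  {"claw": 0.91,"linear": [0,0,0],"angular": [0,0,0]},
])

```text
t: 33.08
tool_pos: [0.4216, -0.284, 0.1318]
orientation: [-2.966, -1.036, 0.0]
force: [0.2, 0.2, 1.8]
opening: 0.0082
```

Call:
drive_tool([
  {"claw": 0.91,"linear": [0,-0.03,0.3],"angular": [0,0,0]},
  {"claw": 0.91,"linear": [0,0,0.3],"angular": [0,0,0]},
  {"claw": 0.91,"linear": [0,0,0.3],"angular": [0,0,0]},
  {"claw": 0.91,"linear": [0,0,0],"angular": [0,0,0]},
])

```text
t: 33.58
tool_pos: [0.4213, -0.2836, 0.123]
orientation: [-2.965, -1.035, 0.0]
force: [-0.0, 0.8, 4.2]
opening: 0.0087
```

Call:
drive_tool([
  {"claw": 0.91,"linear": [0,0,0.2],"angular": [0,0,0]},
  {"claw": 0.91,"linear": [0,0,0.2],"angular": [0,0,0]},
  {"claw": 0.91,"linear": [0,0,0],"angular": [0,0,0]},
])

```text
t: 33.95
tool_pos: [0.4212, -0.2835, 0.119]
orientation: [-2.965, -1.035, 0.001]
force: [-1.0, 1.6, 3.6]
opening: 0.0087
```

Run:
```python
from h import *
s=read_state(); print(s['tool_pos'],s['force'],s['opening'],s['tool_pos']-bar(0))
c=read_camera('side');p=c['pixels'][:,:,::-1]
cv2.imwrite('pics/s23.png',cv2.resize(p[80:180,370:470],None,fx=5.5,fy=5.5,interpolation=cv2.INTER_CUBIC))
c=read_camera('wrist'); save(c,'w23.png')
```

```text
[ 0.42122527 -0.28352128  0.11896004] [-1.00223118  1.5997353   3.62877677] 0.008690334198807034 [ 1.88725784e-04 -9.08056848e-05  3.96004002e-03]
```

View pics/s23.png

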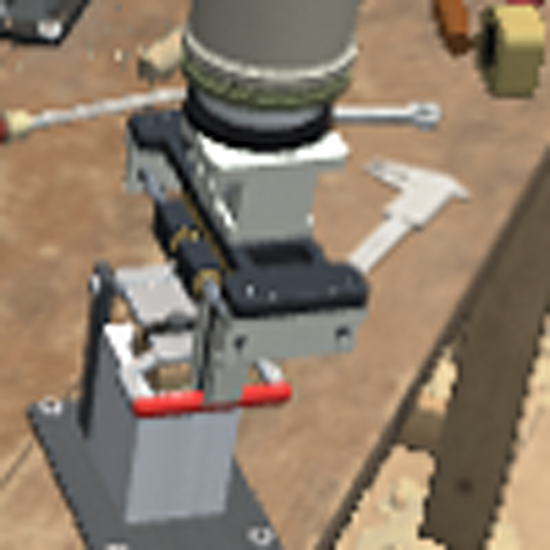

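View pics/w23.png

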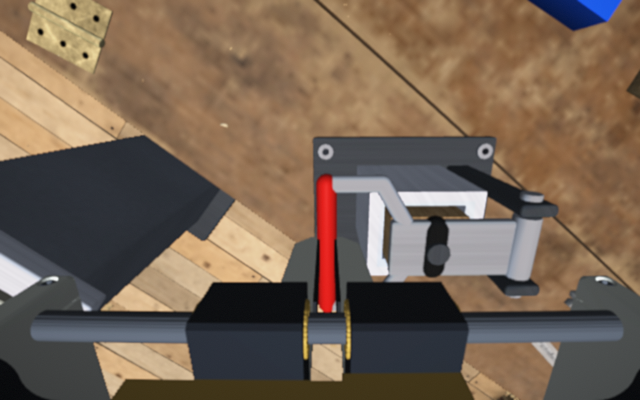

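Call:
drive_tool([
  {"claw": 0.91,"linear": [0,0,0.15],"angular": [0,0,0]},
  {"claw": 0.91,"linear": [0,0,0.15],"angular": [0,0,0]},
  {"claw": 0.91,"linear": [0,0,0],"angular": [0,0,0]},
])

```text
t: 34.42
tool_pos: [0.4216, -0.2839, 0.1179]
orientation: [2.966, 1.036, 0.0]
force: [-7.8, 6.2, 18.4]
opening: 0.0086
```

Run:
```python
from h import *
c=read_camera('side'); ey=np.array([-ex[1],ex[0],0])
for a in (0,.05,.1,.15,.2): print(a,((proj(c,[bar(a)-.04*ey,bar(a)+.04*ey])-[370,80])*5.5).round(0).tolist())
```

```text
0 [[282.0, 392.0], [144.0, 407.0]]
0.05 [[284.0, 383.0], [145.0, 398.0]]
0.1 [[285.0, 374.0], [146.0, 389.0]]
0.15 [[286.0, 365.0], [146.0, 379.0]]
0.2 [[287.0, 355.0], [147.0, 369.0]]
```

The force rises sharply, to 18 N, with almost no travel, and the bar's image position matches 0 rad. I'll press once more to be sure and then lift off.

Call:
drive_tool([
  {"claw": 0.91,"linear": [0,0,0.15],"angular": [0,0,0]},
  {"claw": 0.91,"linear": [0,0,0],"angular": [0,0,0]},
])

```text
t: 34.72
tool_pos: [0.4217, -0.2839, 0.1176]
orientation: [2.965, 1.036, 0.0]
force: [-10.1, 8.4, 28.3]
opening: 0.0086
```

Call:
drive_tool([
  {"claw": 0.91,"linear": [0,0,-0.5],"angular": [0,0,0]},
  {"claw": 0.8,"linear": [0,0,-0.3],"angular": [0,0,0]},
  {"claw": 0.7,"linear": [0,0,0],"angular": [0,0,0]},
  {"claw": 0.7,"linear": [0,0,0],"angular": [0,0,0]},
  {"claw": 0.7,"linear": [0,0,-3],"angular": [0,0,0]},
  {"claw": 0.7,"linear": [0,0,-5],"angular": [0,0,0]},
  {"claw": 0.7,"linear": [0,-4,-4],"angular": [0,0,0]},
  {"claw": 0.7,"linear": [0,-3,0],"angular": [0,0,0]},
  {"claw": 0.7,"linear": [0,0,0],"angular": [0,0,0]},
])

```text
t: 35.85
tool_pos: [0.3775, -0.2283, 0.2429]
orientation: [2.965, 1.037, 0.001]
force: [0.1, -0.1, -0.6]
opening: 0.0279
```

Run:
```python
from h import *
s=read_state(); print(s['t'],s['tool_pos'],s['force'],s['opening'])
c=read_camera('side'); save(c,'s24f.png'); p=c['pixels'][:,:,::-1]
cv2.imwrite('pics/s24.png',cv2.resize(p[80:180,370:470],None,fx=5.5,fy=5.5,interpolation=cv2.INTER_CUBIC))
c=read_camera('wrist'); save(c,'w24.png')
```

```text
35.85 [ 0.3774667  -0.22828173  0.24289449] [ 0.12128352 -0.12934757 -0.60620981] 0.027915318209209432
```

View pics/s24.png

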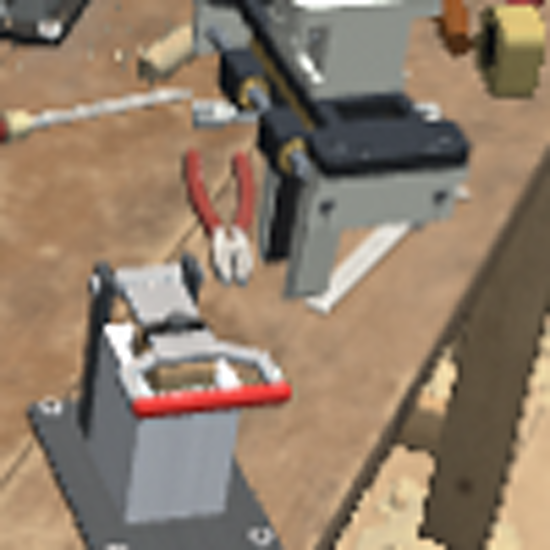

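View pics/w24.png

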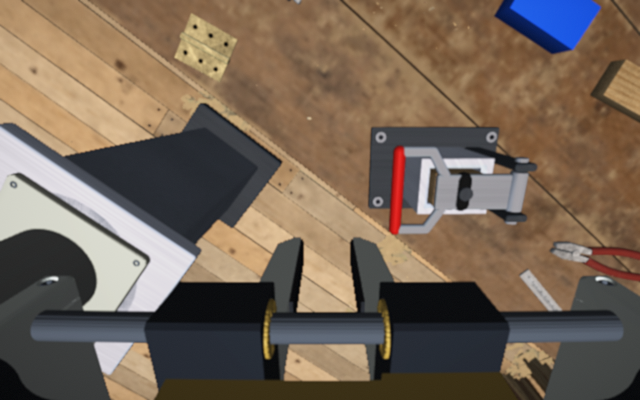

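View pics/s24f.png

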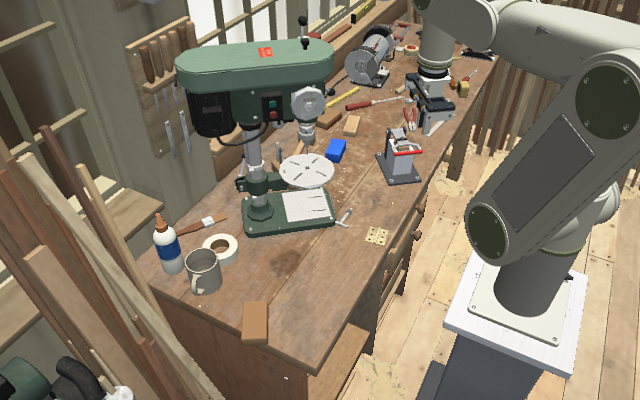

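The clamp lies horizontal over the pocket. Its bar is at crop (135–290, 392–408), where 0 rad predicts 392–407, and nothing is touching the jig. The sanding block (255,321), brass hinge (377,236) and chuck key (345,217) are where they were. I'll hand in.

Run:
```python
from h import *
print(close_job(), read_state()['t'])
```

```text
the job is handed in; nothing more can be done
the job is handed in; nothing more can be done
```

The brown block is loaded in the jig and the clamp is fully closed over it; I handed the job in at about 36 s, well under the 72 s limit.

**What I did:**
- I stood the block on end on the bench and let go of it.
- I took it again from above and lowered it into the pocket in 1 mm steps. I let go at 4.3 N of contact, below the roughly 12 N that moves the pad, so my hand did not press it down.
- I swung the clamp over by its red bar, then pushed the bar down onto its stop.

**Last checks:**
- **Clamp:** pushing down ended on a hard stop at 28 N with almost no travel. After I lifted off, the bar sat within about 1 px of where 0 rad predicts.
- **Other items:** the chuck key, brass hinge and sanding block lie where they were, and the robot touches nothing.

**What went less smoothly:**
- When the fingers withdrew, they raised the clamp from about 0.5 to 0.7 rad.
- On my first push the fingertips slipped off the front of the bar, with about 26 N at the wrist. I re-centred on the bar and the second push worked.
- The wrist camera and the arm's own position disagreed by about 2 mm, so I aligned the block to the pocket from the camera.
- The force while closing read about 4 N just before the stop, against the 8 N described. I could not measure the pad's depth directly; I infer it from the closed clamp.

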